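Lay out carbon inserts for inspection with sprung tongs

TASK

Lever the yellow bin's snap lid open with the copper shoe horn, lay the lid right back and put the shoe horn down flat on the table. Then, with the sprung tongs and never with the robot's own fingers, lift every carbon insert out of the bin and set each one down, not dropped, groove up in a bay of its own in the inspection tray. Finish by standing the tongs back upright in their pocket and pressing the lid shut until its latch snaps, leaving everything else on the table where it is.

Things in the scene. Friction and masses are not known exactly. Their poses are not given: they have to be found in the camera images.
- bin: Yellow plastic bin fixed to the table, 118 deep (its x), 242 wide (y), 70 high, walls and floor 3.5 mm. Origin: centre of underside; latch in front (-x). On the front wall a rim flange (top 60 mm up) sticks out 14 mm from 23 to 121 mm either side of the middle: the slot under the lid's lip above it, 10 high and 14 deep, takes a blade. Inserts lie inside, along its x.
- lid (a joint): Angle of the bin's flat yellow lid, hinged along the top of the back wall: 0 shut, 1.9 right back at its stop. Plate 132 mm from hinge to lip edge, 242 wide, 4 thick, 100 g; underside 70 mm up when shut; overhangs the front wall by a 14 mm lip. Once unlatched it lifts with under 1.5 N at the lip; its slightly stiff hinge holds it wherever it stands steeper than about 1.1 rad.
- lid_lip (a point): Point on the lower front edge of the lid's lip, 60 mm to +y of the middle, clear of the latch: good for the blade. Moves with the lid; its x runs from lip to hinge. The black sprung latch (34 wide, mid-front, nose 82 mm up, 10 mm before the lip) gives way to about 3 to 4 N up at the lip, and snaps over the lip again when the lid is pressed down near the front with about 3 to 5 N.
- lid_hinge (a point): Middle of the lid's hinge axis, level with the shut lid's underside, 70 mm above the table; axes are the bin's (the hinge axis is y, the front -x). Fixed.
- shoehorn: Chipped copper shoe horn lying flat on the table, 185 mm long: dark wooden handle 95 long, 24 wide, 22 high (its x from -95 to 0), then a flat copper blade 90 long, 30 wide, 3 thick (x from 0 to 90), undersides level. Origin: on the underside where blade and handle meet, about at the centre of mass; x points to the blade's end, z up. 130 g.
- tongs: Sprung tongs standing tips down in the pocket, 149 mm high. Origin: midway between the tips' lower ends; z up, tips close along y. Hub and bow at z 134 to 149. Squeeze the two ribbed pads (22 wide along x, z 84 to 126) at z = 105, where they are 46 mm over the outsides open, 40 on a 24 mm part (48 open at z 84). Rubber tips: 20 wide along x, 5 thick, z 0 to 38, open 48 inside, 58 outside. 150 g.
- tong_l (a joint): How far each arm of the tongs is squeezed in (both move alike), rad: 0 open at the stop, about 0.09 on a 24 mm wide insert, 0.18 tips together. Hinged at z = 140 mm, the tips move about 3.7 times as far as the pads. The spring needs about 10 N on the pads to start closing, 15 N to reach 24 mm; opened wider, the fingers let the tongs fall; a 40 to 60 N squeeze holds an insert.
- pocket: Upright dark steel sleeve fixed to the table, in which the tongs stand: 36 mm (its x) by 74 mm (its y) outside, 70 mm high, inside 30 by 68 mm, floor 3 mm. Origin: centre of its underside. The tongs stand in it with the same axes.
- tray: Galvanised inspection tray fixed to the table, 92 mm (its x) by 196 mm (its y), with four bays side by side along its y, each 84 mm along x by 44 mm along y inside, with walls 4 mm thick that stand 8 mm above its floor. Origin: centre of its underside; floor 4 mm above the table.
- bay0 (a point): Centre of the floor of bay 0 of the tray (bay 0 at the tray's -y end, 48 mm from bay to bay); axes are the tray's.
- bay1 (a point): Centre of the floor of bay 1 of the tray (bay 0 at the tray's -y end, 48 mm from bay to bay); axes are the tray's.
- bay2 (a point): Centre of the floor of bay 2 of the tray (bay 0 at the tray's -y end, 48 mm from bay to bay); axes are the tray's.
- bay3 (a point): Centre of the floor of bay 3 of the tray (bay 0 at the tray's -y end, 48 mm from bay to bay); axes are the tray's.
- insert0: Black carbon trolley-shoe insert, 70 mm long (its x), 24 wide (its y), 24 high (its z), with a lengthways groove 10 mm wide and 9 mm deep in its top; 60 g, brittle. Origin: centre of its underside. May be absent (two to four are in the bin).
- insert1: Black carbon trolley-shoe insert, 70 mm long (its x), 24 wide (its y), 24 high (its z), with a lengthways groove 10 mm wide and 9 mm deep in its top; 60 g, brittle. Origin: centre of its underside. May be absent (two to four are in the bin).
- insert2: Black carbon trolley-shoe insert, 70 mm long (its x), 24 wide (its y), 24 high (its z), with a lengthways groove 10 mm wide and 9 mm deep in its top; 60 g, brittle. Origin: centre of its underside. May be absent (two to four are in the bin).
- insert3: Black carbon trolley-shoe insert, 70 mm long (its x), 24 wide (its y), 24 high (its z), with a lengthways groove 10 mm wide and 9 mm deep in its top; 60 g, brittle. Origin: centre of its underside. May be absent (two to four are in the bin).
- bracket_a: Galvanised angled hinge bracket, 80 x 46 x 42 mm. Bystander, not part of the job. Origin: underside, about the middle.
- bracket_b: Galvanised angled hinge bracket, 80 x 46 x 42 mm. Bystander, not part of the job. Origin: underside, about the middle.
- adapter: Dull brass torque adapter, stepped cylinder 36 mm in diameter, 50 mm high. Bystander, not part of the job. Origin: underside, about the middle.
- grease_tin: Steel grease tin, 70 mm in diameter, 70 mm high. Bystander, not part of the job. Origin: underside, about the middle.
- spanner: Steel spanner, 180 mm long, lying. Bystander, not part of the job. Origin: underside, about the middle.
- trolley_shoe: Brass trolley-shoe casting, channel 110 x 36 mm with a round neck, 31 mm high. Bystander, not part of the job. Origin: underside, about the middle.
- torch: Black torch lying, 120 mm long, 36 mm thick. Bystander, not part of the job. Origin: underside, about the middle.

How it is judged:
By the outcome, as a careful person would: the job done as asked, in the order asked, and still so for the second after the job is handed in, with the robot touching nothing.
Of insert0, insert1, insert2, insert3 only 2 to 4 are there at a start; the rules pass over those that are not, and their reading is None.
At some moment in a run one of shoehorn may be knocked a few centimetres aside while the robot is not near it.
It also fails if it takes over 210 s, if anything falls off the work surface, if the arm or the gripper's body presses on something with over 40 N, if the wrist force passes 120 N, or if a joint passes its speed limit or range.

ROBOT

A 7-joint arm with a two-finger parallel gripper is mounted at the origin on the work surface. World frame = base frame: x ahead of the robot, y to its left, z up, the work surface at z = 0. Lengths are in mm, angles in degrees, forces in N, time in s.
With the tool pointing down it reaches from about 400 to 850 mm from the base axis. Payload 6.9 kg.
Tool frame: the origin (TCP) lies midway between the tips of the shut fingers; the grasp point (between the pads) lies 19 mm behind it; z points along the fingers, y is the line along which they close (so a half turn about z gives the same grasp; the last joint's range is limited). The gripper opens to 85 mm and grips with 20 to 120 N. Pads are 22 mm wide; open, the fingers measure 114 mm over their backs; the gripper's body (76 mm by 85 mm) begins 54 mm behind the grasp point. The pads swing forward as they close: fully open they stand 13 mm farther back than shut.
Start: joints at [73.425, 29.078, -13.613, 85.955, 7.202, 65.827, -8.869], TCP at [240.36, -576.922, 231.275] pointing down, gripper open.
Joint ranges: [-176.47, 176.47], [-13.61, 117.27], [-81.72, 77.17], [0.22, 143.17], [-87.28, 267.28], [10, 112.55], [-165.47, 165.47]. Speed limits (degrees/s): [136.94, 136.94, 180, 180, 180, 180, 180].

INTERFACE

Orientations are given as [roll, pitch, yaw] about the fixed x, y, z axes, in that order (R = Rz(yaw) Ry(pitch) Rx(roll)).
In Python, from station import bot, camera, calibration, finish_job gives the robot as it stands. The module is installed in compiled form; this text tells all that it offers.
- The arm moves only by the tool carry_out, never from a script. Its argument "steps" is a list of rows, each a list of 4 numbers: the shift along the tool's x, y, z in m, then the turn about the tool's z in degrees. In form: [[dx, dy, dz, twist], ...]. A call has 1 to 20 rows; each row is the pose to reach, as a shift and turn from the pose commanded when the call began, along the tool's axes at that moment; what a row does not reach only later rows make up. A row lasts 1/10 s, in which the tool goes at most 50 mm and 8.59 degrees, less where a joint would pass 70% of its speed; a pose out of reach is approached as far as the arm can. A call with a gripper value outside its range is refused whole. "claw" is the opening, from 0 (shut) to 1 (fully open), set as the call begins (left out, the last holds). The fingers move at their own pace and stop on an object; "force" is the grip in N (left out, the last holds). Time passes only in rows, so rows that repeat a pose let the fingers close. It gives the time, the measured TCP pose, the force, the opening and the grip force at its end, in the units of the state.
- bot.read_state(): the state, without advancing time (a new reading comes with each control period).
- camera(name): name is "scene" or "top" or "wrist"; returns (picture, depth): 420x560x3 uint8, blue, green, red; 420x560 float32, mm along the optical axis (not along the pixel's ray), 0 where there is no reading.
- calibration(name): a dict with "intrinsics" (3x3 intrinsics, pixels), "pose" (4x4, takes a point from camera to world coordinates). Camera axes: x right, y up, looking along -z (the intrinsics and any distortion apply to the point x, -y, -z); pixel columns grow to the right and rows downward; lengths in mm; the calibration is good to about 2 mm. The wrist camera is an equidistant fisheye: a pixel r from the principal point sees the ray r / f radians off the axis. A picture is of the moment at which its call begins: read the wrist's pose just before it. calibration takes no time and is no camera call; for the wrist camera it gives the pose at the moment of the call.
- finish_job(): hands the job in; it is judged then, once.
The state is a dict: "time_s": time; "q": joint angles; "qvel": joint speeds; "joint_torque": joint torques, N m; "tcp_pos": TCP position; "tcp_rot": TCP orientation; "wrist_force": force on the tool from outside, world axes, zero at the start; "ft_torque": the same for the moment, N m; "gripper_width": opening from 0.0 (shut) to 1.0 (fully open); "finger_force": force on a finger pad.
Only numpy, scipy, OpenCV 4.12 (cv2) and the standard library are available. Lean on these libraries where they do the work, as an engineer would, in place of code of your own. Each camera call takes 0.05 s, during which the arm holds its last target. There are 200 camera calls.

## Working session

There is one attempt and no reset: what is moved stays moved. The work goes in short steps, Python scripts to look and compute and a tool call to move; the robot and the scene stay as the last step left them, time stands still between calls to the robot, and variables do not carry over. Pictures are saved under pics/ and viewed, at most 14 in all, crops included, and the job is handed in when it is done.

Besides the shell and the picture viewer there is one more tool, called after ">>>" as name(argument=value, ...), one argument or row to a line, values as JSON. carry_out: Moves the arm, as the interface text tells. Its arguments: {"type":"object","properties":{"steps":{"type":"array"},"claw":{"type":"number"},"force":{"type":"number"}},"required":["steps"]}

```bash
mkdir -p pics
cat > h.py <<'E'
import numpy as np, cv2
from station import bot, camera, calibration, finish_job
from scipy.spatial.transform import Rotation as R
def st():
    s=bot.read_state(); print({k:np.round(s[k],2).tolist() for k in ("time_s","tcp_pos","tcp_rot","wrist_force","gripper_width","finger_force","q")}); return s
def px(cal,d,u,v):
    K=np.array(cal["intrinsics"]);P=np.array(cal["pose"]);z=d[int(v),int(u)]
    p=np.array([(u-K[0,2])/K[0,0]*z,-(v-K[1,2])/K[1,1]*z,-z,1]);return (P@p)[:3]
def cloud(cal,d):
    K=np.array(cal["intrinsics"]);P=np.array(cal["pose"]);v,u=np.mgrid[:d.shape[0],:d.shape[1]]
    p=np.stack([(u-K[0,2])/K[0,0]*d,-(v-K[1,2])/K[1,1]*d,-d],-1);w=p@P[:3,:3].T+P[:3,3];w[d==0]=np.nan;return w
def proj(cal,X):
    K=np.array(cal["intrinsics"]);P=np.linalg.inv(np.array(cal["pose"]));X=np.atleast_2d(X);c=X@P[:3,:3].T+P[:3,3]
    return np.c_[K[0,0]*c[:,0]/-c[:,2]+K[0,2],K[1,1]*c[:,1]/c[:,2]+K[1,2]]
E
python3 - <<'E'
from h import *
st()
for n in("top","scene"):
    p,d=camera(n);c=calibration(n);cv2.imwrite(f"pics/{n}0.png",cv2.resize(p,(800,600)));np.savez(f"{n}0.npz",p=p,d=d,K=c["intrinsics"],P=c["pose"]);print({k:np.round(v,2).tolist() for k,v in c.items() if not isinstance(v,str)})
E
```

```text
{'time_s': 0.0, 'tcp_pos': [240.11, -576.47, 230.4], 'tcp_rot': [-179.89, 0.0, 22.62], 'wrist_force': [-0.42, -0.18, -0.23], 'gripper_width': 1.0, 'finger_force': 0.0, 'q': [73.42, 29.13, -13.61, 86.01, 7.2, 65.83, -8.87]}
{'intrinsics': [[458.08, 0.0, 285.06], [0.0, 458.08, 212.48], [0.0, 0.0, 1.0]], 'pose': [[0.02, 0.98, -0.18, 385.22], [-1.0, 0.03, 0.03, 55.98], [0.03, 0.18, 0.98, 1202.94], [0.0, 0.0, 0.0, 1.0]]}
{'intrinsics': [[398.5, 0.0, 275.37], [0.0, 398.5, 212.4], [0.0, 0.0, 1.0]], 'pose': [[-0.42, -0.59, 0.69, 1202.62], [0.91, -0.27, 0.33, 325.49], [-0.01, 0.76, 0.64, 694.58], [0.0, 0.0, 0.0, 1.0]]}
```

View pics/top0.png

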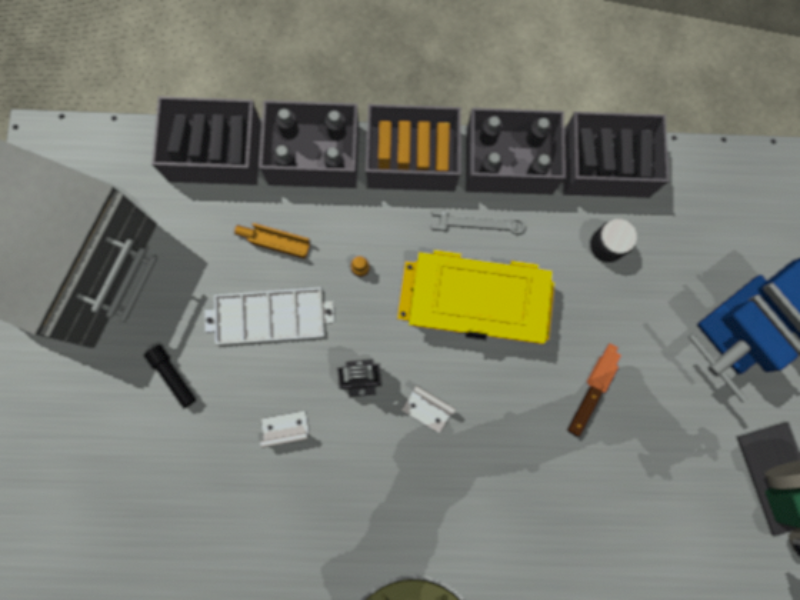

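View pics/scene0.png

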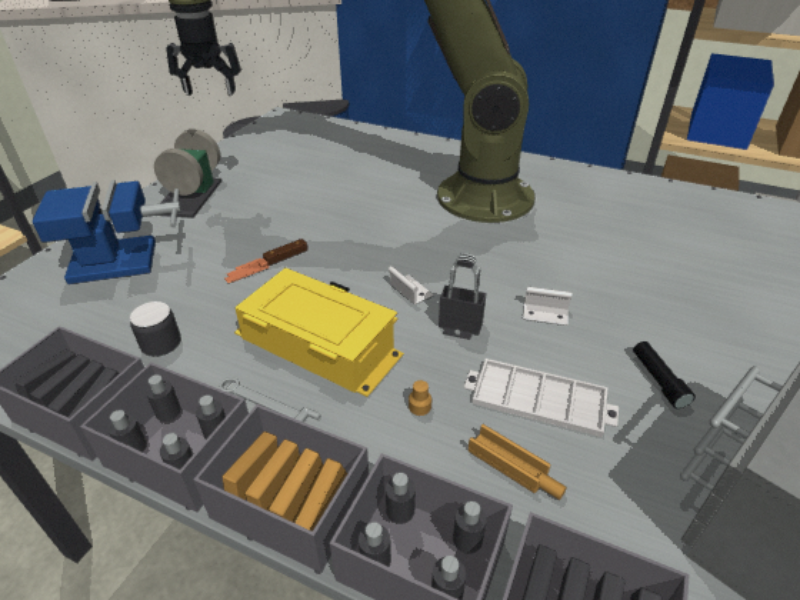

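The top view (800x600) shows the bin at (480,297), latch at (476,335), shoe horn from blade end (612,348) to handle end (577,433), tongs at (358,376) and tray at (270,316). The scene view confirms this layout, with the tongs standing in the pocket at (463,300).

```bash
cat >> h.py <<'E'
def rect(P):
    P=P[~np.isnan(P).any(1)].astype(np.float32)
    (c,s,a)=cv2.minAreaRect(np.ascontiguousarray(P[:,:2]));return np.round(c,1),np.round(s,1),round(a,1)
E
python3 - <<'E'
from h import *
f=np.load("top0.npz");c=dict(intrinsics=f["K"],pose=f["P"]);p=f["p"];d=f["d"];W=cloud(c,d)
hsv=cv2.cvtColor(p,cv2.COLOR_BGR2HSV);h,s,v=[hsv[...,i].astype(int) for i in range(3)]
U,V=np.meshgrid(np.arange(560)/.7,np.arange(420)/.7)
box=lambda a,b,e,g:(U>a)&(U<b)&(V>e)&(V<g)
z=W[...,2]
print("table z",np.nanmedian(z[box(500,560,450,550)]),np.nanmedian(z[box(200,400,500,560)]))
m=box(395,560,240,350)&(z>66)&(z<80)&(s>150);print("lid",rect(W[m]),np.nanmedian(z[m]))
m=box(395,560,240,350)&(z>55)&(s>150);print("lid+",rect(W[m]))
m=box(450,500,325,345)&(v<60)&(z>50);print("latch",m.sum(),W[m].mean(0))
m=box(560,630,335,445)&(s>100)&(v>40);
h1=m&(v>140);h2=m&(v<=140)
print("horn",rect(W[m]),"blade",h1.sum(),rect(W[h1]),np.nanmedian(z[h1]),"handle",h2.sum(),rect(W[h2]),np.nanmedian(z[h2]))
m=box(330,390,350,400)
for lo,hi in((60,80),(80,130),(130,160)):
    k=m&(z>lo)&(z<hi);print("tongs",lo,k.sum(),rect(W[k]),np.nanmedian(z[k]))
m=box(200,335,280,355)&(z>1.5)&(z<20)&(v>150);print("tray",rect(W[m]))
for q in[(216,296),(323,289),(326,338),(218,345)]:print(q,px(c,d,q[0]*.7,q[1]*.7).round(1))
a=p[150:320,130:450];cv2.imwrite("pics/crop1.png",cv2.resize(a,(800,425),interpolation=cv2.INTER_CUBIC))
E
```

```text
table z -0.9111763139806044 -0.7794309834634987
lid (array([ 606.8, -107.5]), array([242.2, 140.7]), 83.7) 73.10199687794216
lid+ (array([ 606.8, -107.7]), array([250.3, 140.7]), 83.7)
latch 53 [533.54627379 -96.88053562  75.30469963]
horn (array([ 449.8, -324.2]), array([ 38.8, 182.2]), 60.0) blade 397 (array([ 492.1, -347.8]), array([38.1, 85.4]), 61.6) 2.4416764551701817 handle 346 (array([ 433.8, -315. ]), array([ 38.7, 145.2]), 60.0) 20.211565763141834
tongs 60 104 (array([460.8, 103.7]), array([36.3, 73.8]), 6.8) 68.84521033939268
tongs 80 52 (array([460.2, 103. ]), array([21.8, 46.9]), 5.1) 126.61682511511765
tongs 130 134 (array([460.9, 103.6]), array([19.7, 42.5]), 7.1) 147.15762867819024
tray (array([566.5, 280.9]), array([135.7, 244.4]), 1.3)
(216, 296) [603.3 374.2   9.4]
(323, 289) [6.236e+02 1.797e+02 4.000e-01]
(326, 338) [532.2 170.4  -2.8]
(218, 345) [514.1 366.8  -1.1]
```

View pics/crop1.png

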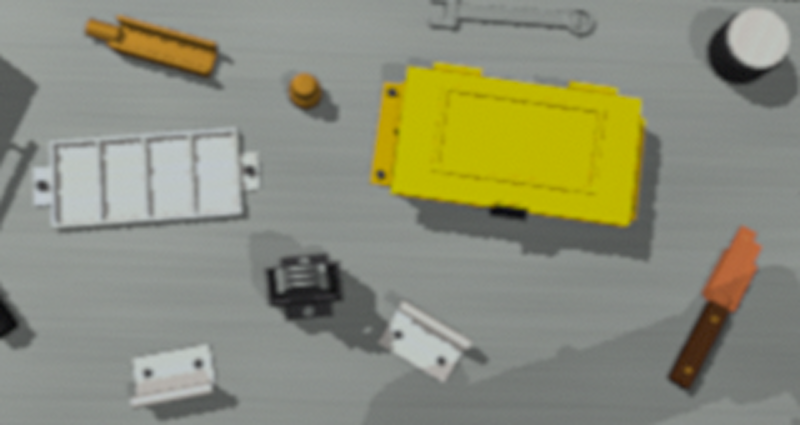

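Crop: horn blade end at (748,232), handle end at (681,385); tray outline corners near (52,140), (238,128), (243,215), (57,228); pocket upright at (304,285).

```bash
cat >> h.py <<'E'
def rel(x,y,z,yaw,p=None):
    "shift/twist in tool axes from measured (or given) pose to world target"
    s=bot.read_state();p0=np.array(p[:3]) if p is not None else np.array(s["tcp_pos"]);y0=p[3] if p is not None else s["tcp_rot"][2]
    a=np.radians(y0);D=np.array([x,y,z])-p0
    print("rel m",np.round([(D[0]*np.cos(a)+D[1]*np.sin(a))/1e3,(D[0]*np.sin(a)-D[1]*np.cos(a))/1e3,-D[2]/1e3,(y0-yaw+180)%360-180],4))
E
cat > horn.py <<'E'
from h import *
def horn(p,W,reg):
    h,s,v=[cv2.cvtColor(p,cv2.COLOR_BGR2HSV)[...,i].astype(int) for i in range(3)]
    m=reg&(s>90)&((h<15)|(h>170))&(W[...,2]>-3)&(W[...,2]<28)
    n,l,stt,_=cv2.connectedComponentsWithStats(m.astype(np.uint8));k=1+np.argmax(stt[1:,4]);m=l==k
    h=W[m&(W[...,2]>10)];b=W[m&(W[...,2]<8)&(v>130)]
    hc=np.median(h,0);bc=np.median(b,0)
    q=W[m][:,:2];o=q.mean(0);ax=np.linalg.svd(q-o,full_matrices=False)[2][0]
    if ax@(bc-hc)[:2]<0:ax=-ax
    t=(q-o)@ax;n=np.array([-ax[1],ax[0]]);lat=np.median((h[:,:2]-o)@n)
    e0,e1=t.min(),t.max();org=o+ax*((e0+95+e1-90)/2)
    th=(h[:,:2]-o)@ax
    print("yaw",np.degrees(np.arctan2(ax[1],ax[0])),"len",e1-e0,"origin",org,"lat",lat,"handle t",th.min()-e0,th.max()-e0)
    return org+n*lat,ax
E
python3 - <<'E'
from h import *;from horn import horn
f=np.load("top0.npz");c=dict(intrinsics=f["K"],pose=f["P"]);p=f["p"];d=f["d"];W=cloud(c,d)
U,V=np.meshgrid(np.arange(560)/.7,np.arange(420)/.7)
o,ax=horn(p,W,(U>540)&(U<660)&(V>320)&(V<460));print(o,ax)
g=o-30*ax;yaw=np.degrees(np.arctan2(ax[1],ax[0]));print("grasp",g)
rel(g[0],g[1],120,yaw)
# tray walls corner pixels
for q in[(52,140),(238,128),(243,215),(57,228)]:
    u,v=130+q[0]*.4,150+q[1]*.4
    K=c["intrinsics"];P=c["pose"];r=P[:3,:3]@np.array([(u-K[0,2])/K[0,0],-(v-K[1,2])/K[1,1],-1]);t=(11-P[2,3])/r[2];print((P[:3,3]+t*r).round(1))
hsv=cv2.cvtColor(p,cv2.COLOR_BGR2HSV)
for n,(a,b,e,g) in dict(brA=(250,320,405,450),brB=(400,460,380,435),adapter=(345,372,252,282)).items():
    m=(U>a)&(U<b)&(V>e)&(V<g)&(W[...,2]>8);print(n,rect(W[m]),np.nanmax(W[m][:,2]))
E
```

```text
yaw -29.300522153212484 len 183.24922811768937 origin [ 452.54515893 -325.47032939] lat 0.4607710460828383 handle t 0.0 106.39093428470434
[ 452.77065585 -325.06850718] [ 0.87206481 -0.4893904 ]
grasp [ 426.60871148 -310.3867952 ]
rel m [ 0.2745 -0.174   0.1105 51.9169]
[606.2 375.1  11. ]
[624.4 181.1  11. ]
[532.  171.8  11. ]
[513.6 363.2  11. ]
brA (array([363.3, 234.5]), array([41.9, 79.5]), 12.4) 45.79569154572664
brB (array([408. , -20.6]), array([79.3, 48.8]), 63.6) 44.42983302116181
adapter (array([665.2, 111.3]), array([32.2, 32. ]), 1.6) 55.550719380895316
```

>>> carry_out(
  steps=[
    [0.274, -0.174, 0.11, 52],
    [0.274, -0.174, 0.11, 52],
    [0.274, -0.174, 0.11, 52],
    [0.274, -0.174, 0.11, 52],
    [0.274, -0.174, 0.11, 52],
    [0.274, -0.174, 0.11, 52],
    [0.274, -0.174, 0.11, 52],
    [0.274, -0.174, 0.11, 52],
    [0.274, -0.174, 0.11, 52],
    [0.274, -0.174, 0.11, 52],
    [0.274, -0.174, 0.11, 52],
    [0.274, -0.174, 0.11, 52],
    [0.274, -0.174, 0.11, 52],
  ],
  claw=1,
)

```text
time_s: 1.4
tcp_pos: [425.9, -311.8, 121.5]
tcp_rot: [180.0, -0.0, -29.5]
wrist_force: [-0.6, 0.4, -0.4]
gripper_width: 0.995
finger_force: 0.0
```

Run:
```python
from h import *;from horn import horn
st();c=calibration("wrist");p,d=camera("wrist");cv2.imwrite("pics/w1.png",p);np.savez("w1.npz",p=p,d=d,K=c["intrinsics"],P=c["pose"])
print(np.round(c["pose"],2),c["intrinsics"])
p,d=camera("top");W=cloud(calibration("top"),d);U,V=np.meshgrid(np.arange(560)/.7,np.arange(420)/.7)
horn(p,W,(U>540)&(U<700)&(V>300)&(V<500))
```

```text
{'time_s': 1.4, 'tcp_pos': [425.89, -311.79, 121.5], 'tcp_rot': [179.99, -0.02, -29.48], 'wrist_force': [-0.55, 0.35, -0.39], 'gripper_width': 1.0, 'finger_force': 0.0, 'q': [34.71, 27.2, -1.69, 109.29, 1.13, 43.5, -87.1]}
[[-4.9000e-01  8.3000e-01  2.6000e-01  4.8994e+02]
 [-8.7000e-01 -4.7000e-01 -1.5000e-01 -3.4898e+02]
 [-0.0000e+00 -3.0000e-01  9.5000e-01  2.6421e+02]
 [ 0.0000e+00  0.0000e+00  0.0000e+00  1.0000e+00]] [[325.1922621    0.         282.26112838]
 [  0.         325.1922621  209.275622  ]
 [  0.           0.           1.        ]]
yaw 150.29966884523483 len 81.45216446919719 origin [ 403.54633957 -297.6404621 ] lat -0.6383203657741027 handle t 0.0 81.45216446919719
  return _methods._mean(a, axis=axis, dtype=dtype,
  ret = um.true_divide(
```

View pics/w1.png

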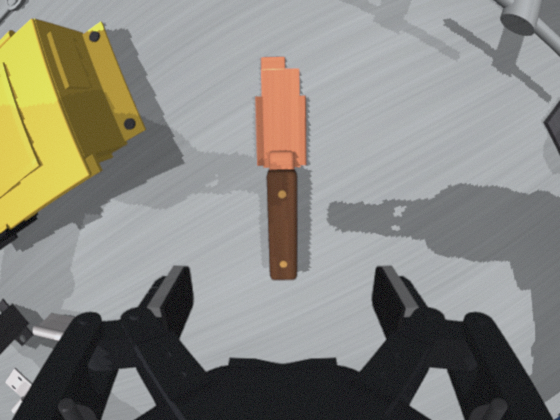

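The wrist picture shows the horn straight ahead of the fingers: the blade/handle joint at (283,168), handle end at (283,279), blade end at (272,58).

```bash
cat >> h.py <<'E'
def fray(cal,u,v):
    K=np.array(cal["intrinsics"]);dx,dy=u-K[0,2],v-K[1,2];r=np.hypot(dx,dy)+1e-9;t=r/K[0,0]
    return np.array(cal["pose"])[:3,:3]@np.array([np.sin(t)*dx/r,-np.sin(t)*dy/r,-np.cos(t)])
def fpl(cal,u,v,z):
    P=np.array(cal["pose"]);r=fray(cal,u,v);return P[:3,3]+r*(z-P[2,3])/r[2]
E
python3 - <<'E'
from h import *
f=np.load("w1.npz");c=dict(intrinsics=f["K"],pose=f["P"])
A=fpl(c,283,168,22);B=fpl(c,283,279,22);T=fpl(c,272,58,3);J=fpl(c,282,166,3)
print(A,B,T,np.linalg.norm(A-B),np.linalg.norm(T-J));ax=(A-B)[:2];ax/=np.linalg.norm(ax);yaw=np.degrees(np.arctan2(ax[1],ax[0]));g=A[:2]-30*ax;print("g",g,yaw);rel(g[0],g[1],4,yaw)
E
```

```text
[ 451.72620853 -327.91044964   22.        ] [ 369.05733022 -281.28572563   22.        ] [ 530.69716932 -362.62785973    3.        ] 94.91052802709697 87.95044641527052
g [ 425.59563692 -313.17297268] -29.42272309006388
rel m [ 0.0004  0.0018  0.1174 -0.013 ]
```

>>> carry_out(
  steps=[
    [0, 0.002, 0.04, 0],
    [0, 0.002, 0.08, 0],
    [0, 0.002, 0.105, 0],
    [0, 0.002, 0.115, 0],
    [0, 0.002, 0.1175, 0],
    [0, 0.002, 0.1175, 0],
    [0, 0.002, 0.1175, 0],
  ],
)

```text
time_s: 2.2
tcp_pos: [426.1, -313.2, 5.0]
tcp_rot: [180.0, -0.1, -29.4]
wrist_force: [0.4, -0.3, 0.3]
gripper_width: 1.0
finger_force: 0.0
```

>>> carry_out(
  steps=[
    [0, 0, 0, 0],
    [0, 0, 0, 0],
    [0, 0, 0, 0],
    [0, 0, 0, 0],
    [0, 0, 0, 0],
    [0, 0, 0, 0],
    [0, 0, 0, 0],
    [0, 0, 0, 0],
    [0, 0, 0, 0],
    [0, 0, 0, 0],
  ],
  claw=0,
  force=110,
)

```text
time_s: 3.2
tcp_pos: [425.5, -312.7, 4.5]
tcp_rot: [180.0, -0.0, -29.4]
wrist_force: [-1.9, 0.8, 7.8]
gripper_width: 0.252
finger_force: 109.0
```

Run:
```python
from h import *
rel(409.3,-25.4,160,-6.3,p=[425.9,-313.2,4.0,-29.42])
```

```text
rel m [ -0.1558  -0.2425  -0.156  -23.12  ]
```

>>> carry_out(
  steps=[
    [0, 0, -0.02, 0],
    [0, 0, -0.05, 0],
    [0, 0, -0.1, 0],
    [0, 0, -0.14, 0],
    [-0.156, -0.2425, -0.156, -23],
    [-0.156, -0.2425, -0.156, -23],
    [-0.156, -0.2425, -0.156, -23],
    [-0.156, -0.2425, -0.156, -23],
    [-0.156, -0.2425, -0.156, -23],
    [-0.156, -0.2425, -0.156, -23],
    [-0.156, -0.2425, -0.156, -23],
    [-0.156, -0.2425, -0.156, -23],
    [-0.156, -0.2425, -0.156, -23],
    [-0.156, -0.2425, -0.156, -23],
  ],
)

```text
time_s: 4.6
tcp_pos: [408.4, -26.1, 159.6]
tcp_rot: [180.0, 0.0, -6.5]
wrist_force: [-1.1, -1.4, -0.6]
gripper_width: 0.247
finger_force: 108.0
```

Run:
```python
from h import *
st();c=calibration("wrist");p,d=camera("wrist");cv2.imwrite("pics/w2.png",p);np.savez("w2.npz",p=p,d=d,K=c["intrinsics"],P=c["pose"])
```

```text
{'time_s': 4.6, 'tcp_pos': [408.36, -26.15, 159.62], 'tcp_rot': [179.98, 0.02, -6.52], 'wrist_force': [-1.11, -1.45, -0.64], 'gripper_width': 0.25, 'finger_force': 108.02, 'q': [9.61, 15.41, -11.92, 122.42, 4.67, 42.61, -101.85]}
```

View pics/w2.png

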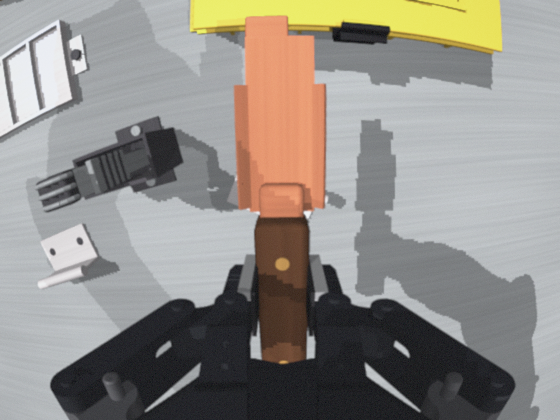

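The wrist picture shows the lid's front edge from (192,30) to (500,49), the latch at (361,33) and the blade level, its narrow (chipped) end at (268,17).

Run:
```python
from h import *
f=np.load("w2.npz");c=dict(intrinsics=f["K"],pose=f["P"])
a=fpl(c,192,30,72);b=fpl(c,500,50,72);l=fpl(c,361,30,80);t=fpl(c,268,17,158.6);print(a,b,np.linalg.norm(a-b),l,t)
ax=(a-b)[:2]/np.linalg.norm((a-b)[:2]);print("bin yaw",np.degrees(np.arctan2(-ax[0],ax[1])),"mid",(a+b)/2)
print(fpl(c,361,43,74))
```

```text
[549.92913201  22.66449257  72.        ] [ 524.50580254 -217.12680856   72.        ] 241.13526034163556 [533.6484907  -94.19955888  80.        ] [524.63109252 -32.84054842 158.6       ]
bin yaw -6.052046147018196 mid [537.21746727 -97.23115799  72.        ]
[525.30675677 -94.59019969  74.        ]
```

>>> carry_out(
  steps=[
    [0, 0, 0.03, 0],
    [0, 0, 0.06, 0],
    [0, 0, 0.08, 0],
    [0, 0, 0.09, 0],
    [0, 0, 0.0915, 0],
    [0, 0, 0.0915, 0],
    [0.008, 0, 0.0915, 0],
    [0.014, 0, 0.0915, 0],
    [0.018, 0, 0.0915, 0],
    [0.022, 0, 0.0915, 0],
    [0.025, 0, 0.0915, 0],
    [0.028, 0, 0.0915, 0],
    [0.028, 0, 0.0915, 0],
    [0.028, 0, 0.0915, 0],
  ],
)

```text
time_s: 6.05
tcp_pos: [436.1, -27.9, 68.2]
tcp_rot: [180.0, 0.0, -6.4]
wrist_force: [-0.1, -0.2, -1.5]
gripper_width: 0.256
finger_force: 108.0
```

Run:
```python
from h import *
st();c=calibration("wrist");p,d=camera("wrist");q,_=camera("scene");cv2.imwrite("pics/w3.png",np.hstack([cv2.resize(p[:200,130:430],(400,267)),cv2.resize(q[160:300,150:360],(400,267))]))
```

```text
{'time_s': 6.05, 'tcp_pos': [436.06, -27.92, 68.23], 'tcp_rot': [180.0, 0.02, -6.38], 'wrist_force': [-0.15, -0.21, -1.49], 'gripper_width': 0.26, 'finger_force': 107.99, 'q': [7.35, 26.18, -9.66, 125.31, 8.74, 29.13, -105.36]}
```

View pics/w3.png

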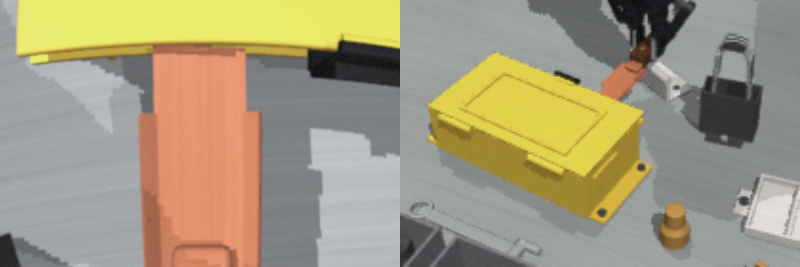

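Blade tip is under the lip beside the latch (contact line at crop (200,47)); about 10 mm in. Lift along the lid's arc.

>>> carry_out(
  steps=[
    [0.001, 0, -0.003, 0],
    [0.001, 0, -0.006, 0],
    [0.001, 0, -0.01, 0],
    [0.002, 0, -0.015, 0],
    [0.003, 0, -0.021, 0],
    [0.004, 0, -0.027, 0],
    [0.005, 0, -0.033, 0],
    [0.007, 0, -0.039, 0],
    [0.01, 0, -0.047, 0],
    [0.013, 0, -0.055, 0],
    [0.0175, 0, -0.063, 0],
    [0.022, 0, -0.071, 0],
    [0.022, 0, -0.071, 0],
    [0.022, 0, -0.071, 0],
  ],
)

```text
time_s: 7.55
tcp_pos: [458.6, -30.4, 139.5]
tcp_rot: [-180.0, -0.1, -6.4]
wrist_force: [-0.2, 0.2, -1.3]
gripper_width: 0.247
finger_force: 109.1
```

Run:
```python
from h import *
st();p,d=camera("wrist");q,_=camera("scene");cv2.imwrite("pics/w4.png",np.hstack([cv2.resize(p[:240,100:460],(400,267)),cv2.resize(q[100:300,130:430],(400,267))]))
```

```text
{'time_s': 7.55, 'tcp_pos': [458.57, -30.4, 139.45], 'tcp_rot': [-179.99, -0.05, -6.39], 'wrist_force': [-0.21, 0.19, -1.34], 'gripper_width': 0.25, 'finger_force': 109.1, 'q': [9.24, 20.97, -11.52, 117.52, 6.13, 42.01, -102.47]}
```

View pics/w4.png

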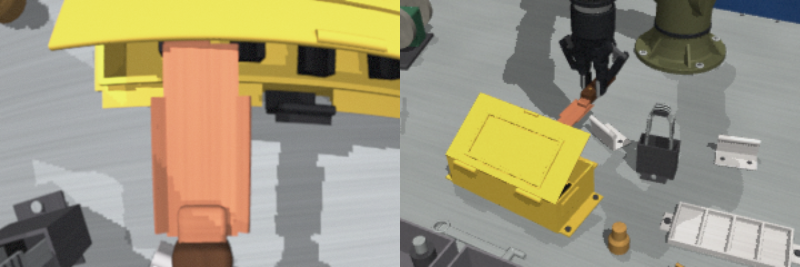

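The lid is off its latch and resting on the blade (left crop, edge at y≈45), with black inserts visible below it. Continue the arc.

>>> carry_out(
  steps=[
    [0.005, 0, -0.007, 0],
    [0.011, 0, -0.014, 0],
    [0.017, 0, -0.02, 0],
    [0.024, 0, -0.026, 0],
    [0.031, 0, -0.031, 0],
    [0.039, 0, -0.036, 0],
    [0.047, 0, -0.04, 0],
    [0.055, 0, -0.044, 0],
    [0.064, 0, -0.047, 0],
    [0.073, 0, -0.049, 0],
    [0.082, 0, -0.051, 0],
    [0.09, 0, -0.051, 0],
    [0.098, 0, -0.05, 0],
    [0.106, 0, -0.048, 0],
    [0.114, 0, -0.046, 0],
    [0.122, 0, -0.042, 0],
    [0.128, 0, -0.039, 0],
    [0.132, 0, -0.037, 0],
    [0.132, 0, -0.037, 0],
    [0.132, 0, -0.037, 0],
  ],
)

```text
time_s: 9.65
tcp_pos: [589.1, -45.0, 176.2]
tcp_rot: [-180.0, 0.0, -6.4]
wrist_force: [-0.3, -0.7, -0.3]
gripper_width: 0.251
finger_force: 109.1
```

Run:
```python
from h import *
st();p,d=camera("wrist");q,_=camera("scene");cv2.imwrite("pics/w5.png",np.hstack([cv2.resize(p[:240,100:460],(400,267)),cv2.resize(q[100:300,130:430],(400,267))]))
```

```text
{'time_s': 9.65, 'tcp_pos': [589.12, -45.0, 176.18], 'tcp_rot': [-180.0, 0.02, -6.38], 'wrist_force': [-0.33, -0.73, -0.35], 'gripper_width': 0.25, 'finger_force': 109.14, 'q': [9.12, 28.71, -11.08, 95.92, 6.39, 56.01, -100.58]}
```

View pics/w5.png

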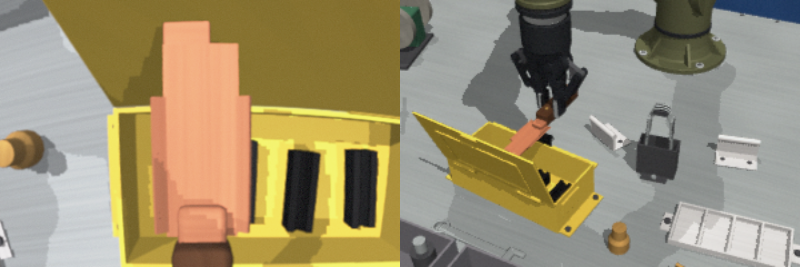

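The lid is leaning back past vertical, and at least three inserts are visible. I'll push a little farther to feel for the stop.

>>> carry_out(
  steps=[
    [0.004, 0, 0, 0],
    [0.008, 0, 0, 0],
    [0.012, 0, 0.001, 0],
    [0.014, 0, 0.001, 0],
    [0.014, 0, 0.001, 0],
    [0.014, 0, 0.001, 0],
  ],
)

```text
time_s: 10.35
tcp_pos: [592.3, -44.6, 172.9]
tcp_rot: [180.0, 1.3, -6.3]
wrist_force: [-31.4, 5.3, 8.9]
gripper_width: 0.252
finger_force: 110.7
```

Run:
```python
from h import *
p,d=camera("scene");W=cloud(calibration("scene"),d);h,s,v=[cv2.cvtColor(p,cv2.COLOR_BGR2HSV)[...,i].astype(int) for i in range(3)]
a=np.radians(-6.1);B=np.array([537.2,-97.4]);X=(W[...,:2]-B)@np.array([np.cos(a),np.sin(a)]);Y=(W[...,:2]-B)@np.array([-np.sin(a),np.cos(a)])
m=(s>150)&(abs(h-28)<8)&(W[...,2]>90)&(X>100)&(X<220)&(abs(Y)<115);k=np.polyfit(W[m][:,2],X[m],1);print(m.sum(),"theta",np.pi/2+np.arctan(k[0]),"x at 70",np.polyval(k,70),W[m][:,2].max())
st()
```

```text
1753 theta 1.8987017773224244 x at 70 138.4778540016963 196.12594502905978
{'time_s': 10.4, 'tcp_pos': [592.36, -44.64, 172.97], 'tcp_rot': [179.95, 1.3, -6.27], 'wrist_force': [-31.7, 4.61, 9.09], 'gripper_width': 0.25, 'finger_force': 110.68, 'q': [8.99, 29.83, -11.08, 94.42, 6.36, 57.68, -100.46]}
```

At the stop (θ = 1.90). Retreat and set the horn down.

>>> carry_out(
  steps=[
    [-0.01, 0, 0, 0],
    [-0.05, 0, -0.01, 0],
    [-0.1, 0, -0.02, 0],
    [-0.15, 0, -0.02, 0],
    [-0.15, 0.05, -0.02, 0],
    [-0.15, 0.1, -0.02, 8],
    [-0.15, 0.15, -0.02, 16],
    [-0.15, 0.2, -0.02, 23],
    [-0.15, 0.25, -0.02, 23],
    [-0.15, 0.25, -0.02, 23],
    [-0.15, 0.25, -0.02, 23],
  ],
)

```text
time_s: 11.5
tcp_pos: [426.0, -279.7, 195.3]
tcp_rot: [180.0, -0.0, -29.6]
wrist_force: [0.2, 1.2, -0.6]
gripper_width: 0.255
finger_force: 109.4
```

Run:
```python
from h import *
st();rel(426,-313,5,-29.4)
q,d=camera("top");c=calibration("top");np.savez("top1.npz",p=q,d=d,K=c["intrinsics"],P=c["pose"])
cv2.imwrite("pics/t1.png",cv2.resize(q[150:270,260:420],(800,600),interpolation=cv2.INTER_CUBIC))
```

```text
{'time_s': 11.5, 'tcp_pos': [426.03, -279.72, 195.3], 'tcp_rot': [180.0, -0.02, -29.56], 'wrist_force': [0.24, 1.2, -0.56], 'gripper_width': 0.25, 'finger_force': 109.42, 'q': [31.89, 20.67, -1.88, 106.35, 0.84, 52.97, -89.93]}
rel m [ 0.0164  0.029   0.1903 -0.1559]
```

View pics/t1.png

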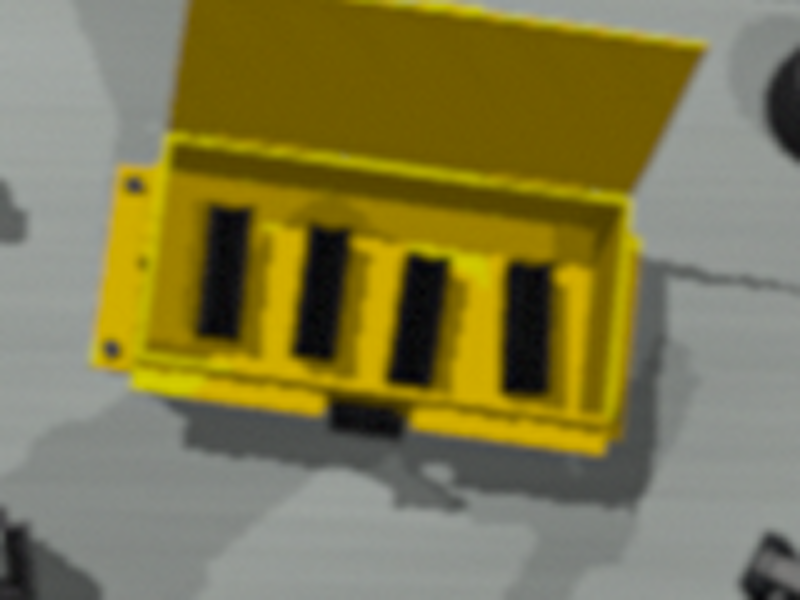

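Four inserts lie in the bin, in the crop at (222,273), (322,293), (418,320) and (527,328), and the lid is right back.

>>> carry_out(
  steps=[
    [0.016, 0.029, 0.04, 0],
    [0.016, 0.029, 0.09, 0],
    [0.016, 0.029, 0.13, 0],
    [0.016, 0.029, 0.16, 0],
    [0.016, 0.029, 0.175, 0],
    [0.016, 0.029, 0.183, 0],
    [0.016, 0.029, 0.187, 0],
    [0.016, 0.029, 0.19, 0],
    [0.016, 0.029, 0.1905, 0],
    [0.016, 0.029, 0.1905, 0],
    [0.016, 0.029, 0.1905, 0],
  ],
)

```text
time_s: 12.65
tcp_pos: [426.4, -311.7, 5.4]
tcp_rot: [180.0, -0.1, -29.4]
wrist_force: [0.2, -1.0, -1.9]
gripper_width: 0.253
finger_force: 109.5
```

>>> carry_out(
  steps=[
    [0, 0, 0, 0],
    [0, 0, 0, 0],
    [0, 0, 0, 0],
    [0, 0, 0, 0],
    [0, 0, 0, 0],
    [0, 0, 0, 0],
    [0, 0, -0.02, 0],
    [0, 0, -0.06, 0],
    [0, 0, -0.11, 0],
    [0, 0, -0.15, 0],
    [0, 0, -0.2, 0],
    [0, 0, -0.23, 0],
    [0, 0, -0.23, 0],
  ],
  claw=1,
)

```text
time_s: 13.95
tcp_pos: [427.9, -312.8, 239.5]
tcp_rot: [180.0, -0.5, -29.4]
wrist_force: [0.9, 0.1, 0.4]
gripper_width: 0.998
finger_force: 0.0
```

Run:
```python
from h import *
rel(510,-95,330,-6.1)
f=np.load("top1.npz");c=dict(intrinsics=f["K"],pose=f["P"]);p=f["p"];W=cloud(c,f["d"]);v=p.max(2)
m=np.zeros(v.shape,np.uint8);m[150:232,290:380]=(v[150:232,290:380]<60)
n,l,s,_=cv2.connectedComponentsWithStats(m)
for i in range(1,n):
    if s[i,4]>60:
        q=W[l==i];k=(q[:,2]>20)&(q[:,2]<35);print(s[i,4],k.sum(),rect(q[k]) if k.sum()>5 else q.mean(0),np.nanmedian(q[k][:,2]))
q,d=camera("top");W=cloud(calibration("top"),d);U,V=np.meshgrid(np.arange(560)/.7,np.arange(420)/.7)
import horn;horn.horn(q,W,(U>540)&(U<700)&(V>300)&(V<500)&(W[...,2]<28))
```

```text
rel m [ -0.0353  -0.2301  -0.0905 -23.2909]
201 144 (array([620.1, -27.8]), array([20.9, 66.4]), 86.3) 24.962117691988283
199 148 (array([611. , -79.8]), array([20.1, 67.9]), 82.2) 24.816489266233816
204 158 (array([ 596.9, -130.3]), array([21.5, 66.3]), 82.5) 25.17909669211349
223 163 (array([ 594.7, -188.3]), array([21.2, 67.5]), 88.0) 24.935356386748936
yaw -28.400268345908255 len 182.86519248662626 origin [ 452.82068214 -323.94294501] lat -0.0925904392860565 handle t 0.0 106.68846385039059
```

>>> carry_out(
  steps=[
    [-0.035, -0.23, -0.09, -23],
    [-0.035, -0.23, -0.09, -23],
    [-0.035, -0.23, -0.09, -23],
    [-0.035, -0.23, -0.09, -23],
    [-0.035, -0.23, -0.09, -23],
    [-0.035, -0.23, -0.09, -23],
    [-0.035, -0.23, -0.09, -23],
    [-0.035, -0.23, -0.09, -23],
    [-0.035, -0.23, -0.09, -23],
  ],
)

```text
time_s: 14.9
tcp_pos: [507.6, -95.5, 323.7]
tcp_rot: [180.0, 0.1, -6.5]
wrist_force: [1.2, 0.8, 1.3]
gripper_width: 1.002
finger_force: 0.0
```

Run:
```python
from h import *
s=st();c=calibration("wrist");p,d=camera("wrist");np.savez("w6.npz",p=p,d=d,K=c["intrinsics"],P=c["pose"])
cv2.imwrite("pics/w6.png",cv2.resize(p,(800,600)))
rel(460.6,103.6,250,6.8)
```

```text
{'time_s': 14.9, 'tcp_pos': [507.57, -95.53, 323.67], 'tcp_rot': [179.97, 0.12, -6.53], 'wrist_force': [1.15, 0.81, 1.33], 'gripper_width': 1.0, 'finger_force': 0.0, 'q': [16.66, 15.6, -11.85, 92.53, 3.35, 72.34, -92.32]}
rel m [ -0.0694  -0.1924   0.0739 -13.3267]
```

View pics/w6.png

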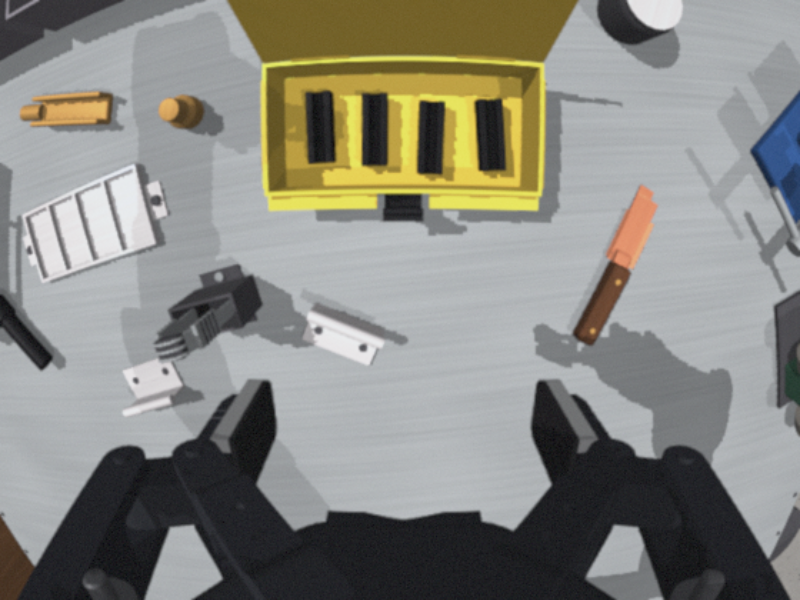

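The view shows four inserts at (320,127), (375,129), (431,137), (490,134), all grooves up; the horn lies flat at right, and the tray and tongs are on the left.

```bash
cat >> h.py <<'E'
def fcloud(c,d):
    K=np.array(c["intrinsics"]);P=np.array(c["pose"]);v,u=np.mgrid[:d.shape[0],:d.shape[1]];dx,dy=u-K[0,2],v-K[1,2];r=np.hypot(dx,dy)+1e-9;t=r/K[0,0]
    p=np.stack([np.tan(t)*dx/r*d,-np.tan(t)*dy/r*d,-d],-1);w=p@P[:3,:3].T+P[:3,3];w[d==0]=np.nan;return w
E
python3 - <<'E'
from h import *
f=np.load("w6.npz");c=dict(intrinsics=f["K"],pose=f["P"]);p=f["p"];W=fcloud(c,f["d"]);v=p.max(2)
m=np.zeros(v.shape,np.uint8);m[50:132,195:375]=(v[50:132,195:375]<60)
n,l,s,_=cv2.connectedComponentsWithStats(m)
for i in range(1,n):
    if s[i,4]>100:
        q=W[l==i];k=(q[:,2]>22)&(q[:,2]<34);print(s[i,4],k.sum(),rect(q[k]),np.nanpercentile(q[:,2],[10,50,90]).round(1))
m=(W[...,2]>66)&(W[...,2]<74)&(abs(W[...,1]+107)<140)&(W[...,0]>520)&(W[...,0]<690)&(v>150);print("rim",rect(W[m]))
U,V=np.meshgrid(np.arange(560)/.7,np.arange(420)/.7)
for q in[(22,214),(135,165),(157,243),(43,281)]:print(fpl(c,q[0]*.7,q[1]*.7,12).round(1))
m=(U>150)&(U<270)&(V>255)&(V<365)&(W[...,2]>60)&(W[...,2]<80)&(v<90);print("pocket top",m.sum(),rect(W[m]))
m=(U>130)&(U<270)&(V>255)&(V<375)&(W[...,2]>140)&(W[...,2]<165);print("hub",m.sum(),rect(W[m]),np.nanmedian(W[m][:,2]))
E
```

```text
865 613 (array([620.1, -28.9]), array([23.2, 66.8]), 84.9) [19.7 26.1 28.3]
799 566 (array([611., -80.]), array([21.5, 65.9]), 83.2) [19.8 26.3 28.4]
779 542 (array([ 597.1, -130.9]), array([21.3, 66.7]), 81.9) [19.6 26.1 28.3]
855 601 (array([ 594.7, -187.6]), array([23.3, 66.6]), 87.1) [19.5 26.1 28.2]
rim (array([ 610. , -106.4]), array([243.3, 119.3]), 83.5)
[605.  379.2  12. ]
[622.1 183.6  12. ]
[532.5 173.   12. ]
[514.4 367.3  12. ]
pocket top 455 (array([460.2, 103.7]), array([35.3, 73.4]), 6.4)
hub 368 (array([459.6, 104.2]), array([20.4, 30.8]), 8.2) 148.20041804716902
```

>>> carry_out(
  steps=[
    [-0.069, -0.192, 0.074, -13.1],
    [-0.069, -0.192, 0.074, -13.1],
    [-0.069, -0.192, 0.074, -13.1],
    [-0.069, -0.192, 0.074, -13.1],
    [-0.069, -0.192, 0.074, -13.1],
    [-0.069, -0.192, 0.074, -13.1],
    [-0.069, -0.192, 0.074, -13.1],
    [-0.069, -0.192, 0.074, -13.1],
  ],
)

```text
time_s: 15.75
tcp_pos: [461.8, 102.7, 251.0]
tcp_rot: [180.0, -0.0, 6.5]
wrist_force: [0.1, 0.2, 0.3]
gripper_width: 0.997
finger_force: 0.0
```

Run:
```python
from h import *
s=st();c=calibration("wrist");p,d=camera("wrist");W=fcloud(c,d);v=p.max(2)
m=(abs(W[...,0]-460)<45)&(abs(W[...,1]-103)<50)
for a,b in((60,80),(140,165)):
    k=m&(W[...,2]>a)&(W[...,2]<b);print(a,k.sum(),rect(W[k]),np.nanmedian(W[k][:,2]))
m=(abs(W[...,0]-569)<52)&(abs(W[...,1]-274)<105)&(W[...,2]>9)&(W[...,2]<18);print("tray",m.sum(),rect(W[m]))
cv2.imwrite("pics/w7.png",p)
rel(460.4,103.7,87,6.6)
```

```text
{'time_s': 15.75, 'tcp_pos': [461.84, 102.74, 250.99], 'tcp_rot': [179.96, -0.02, 6.55], 'wrist_force': [0.06, 0.21, 0.32], 'gripper_width': 1.0, 'finger_force': 0.0, 'q': [-0.09, 14.95, -19.98, 105.95, 5.89, 60.08, -105.84]}
60 669 (array([459.3, 105. ]), array([36.7, 74.6]), 7.3) 69.59654779905514
140 931 (array([459.7, 105.3]), array([19.4, 32.3]), 6.7) 148.44728173129852
tray 2170 (array([568.6, 278. ]), array([ 92.8, 198. ]), 5.7)
rel m [-0.0013 -0.0011  0.164  -0.0595]
```

>>> carry_out(
  steps=[
    [-0.002, -0.002, 0.03, 0],
    [-0.002, -0.002, 0.07, 0],
    [-0.002, -0.002, 0.11, 0],
    [-0.002, -0.002, 0.14, 0],
    [-0.002, -0.002, 0.155, 0],
    [-0.002, -0.002, 0.162, 0],
    [-0.002, -0.002, 0.164, 0],
    [-0.002, -0.002, 0.164, 0],
    [-0.002, -0.002, 0.164, 0],
  ],
)

```text
time_s: 16.7
tcp_pos: [459.7, 106.3, 87.7]
tcp_rot: [-180.0, -0.1, 6.7]
wrist_force: [-0.1, -0.6, 0.6]
gripper_width: 1.001
finger_force: 0.0
```

>>> carry_out(
  steps=[
    [0, 0, 0, 0],
    [0, 0, 0, 0],
    [0, 0, 0, 0],
    [0, 0, 0, 0],
    [0, 0, 0, 0],
    [0, 0, 0, 0],
    [0, 0, 0, 0],
  ],
  claw=0.54,
  force=50,
)

```text
time_s: 17.4
tcp_pos: [459.3, 106.7, 87.1]
tcp_rot: [-180.0, -0.1, 6.7]
wrist_force: [-0.3, 1.9, 5.9]
gripper_width: 0.542
finger_force: 10.7
```

>>> carry_out(
  steps=[
    [0, 0, 0, 0],
    [0, 0, 0, 0],
    [0, 0, -0.005, 0],
    [0, 0, -0.015, 0],
    [0, 0, -0.035, 0],
    [0, 0, -0.06, 0],
    [0, 0, -0.09, 0],
    [0, 0, -0.12, 0],
    [0, 0, -0.13, 0],
    [0, 0, -0.13, 0],
    [0, 0, -0.13, 0],
  ],
  claw=0.525,
)

```text
time_s: 18.5
tcp_pos: [458.3, 105.8, 216.0]
tcp_rot: [180.0, 0.1, 6.7]
wrist_force: [0.4, -0.1, -0.9]
gripper_width: 0.529
finger_force: 9.0
```

Run:
```python
from h import *
st();p,d=camera("wrist");q,_=camera("scene");cv2.imwrite("pics/w8.png",np.hstack([cv2.resize(p[100:420,70:490],(400,305)),cv2.resize(q[80:285,230:500],(400,305))]))
for (x,y,yw) in [(620,-28.5,-4.5),(611,-80,-7.3),(597,-130.7,-7.8),(594.7,-187.8,-2.7)]:rel(x,y,217,yw)
```

```text
{'time_s': 18.5, 'tcp_pos': [458.33, 105.85, 215.96], 'tcp_rot': [179.98, 0.08, 6.7], 'wrist_force': [0.36, -0.15, -0.88], 'gripper_width': 0.53, 'finger_force': 8.98, 'q': [-0.61, 16.82, -20.23, 109.55, 7.03, 54.9, -107.4]}
rel m [ 1.45100e-01  1.52400e-01 -1.60000e-03  1.12154e+01]
rel m [ 1.30100e-01  2.02500e-01 -1.60000e-03  1.40154e+01]
rel m [ 1.10300e-01  2.51200e-01 -1.60000e-03  1.45154e+01]
rel m [ 1.0130e-01  3.0770e-01 -1.6000e-03  9.4154e+00]
```

View pics/w8.png

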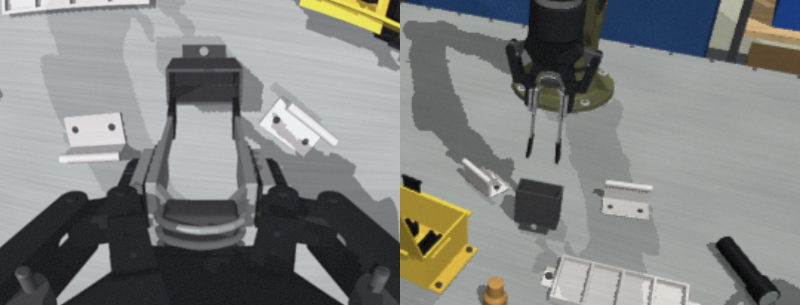

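Tongs are held open and upright in both views, clear of the pocket.

>>> carry_out(
  steps=[
    [0.025, 0.025, 0, 2],
    [0.06, 0.06, 0, 5],
    [0.09, 0.095, 0, 8],
    [0.12, 0.13, 0, 11.2],
    [0.145, 0.1525, 0, 11.2],
    [0.145, 0.1525, 0, 11.2],
    [0.145, 0.1525, 0.03, 11.2],
    [0.145, 0.1525, 0.06, 11.2],
    [0.145, 0.1525, 0.08, 11.2],
    [0.145, 0.1525, 0.08, 11.2],
    [0.145, 0.1525, 0.08, 11.2],
  ],
)

```text
time_s: 19.7
tcp_pos: [620.3, -27.7, 136.3]
tcp_rot: [-180.0, 0.1, -4.4]
wrist_force: [-0.3, -0.1, -0.6]
gripper_width: 0.524
finger_force: 9.0
```

Run:
```python
from h import *
st();p,d=camera("wrist");q,_=camera("scene");cv2.imwrite("pics/w9.png",np.hstack([cv2.resize(p[60:380,70:490],(400,305)),cv2.resize(q[130:290,140:350],(400,305))]))
rel(620,-28.5,97.5,-4.5)
```

```text
{'time_s': 19.7, 'tcp_pos': [620.28, -27.68, 136.26], 'tcp_rot': [-179.99, 0.11, -4.44], 'wrist_force': [-0.32, -0.06, -0.59], 'gripper_width': 0.52, 'finger_force': 8.99, 'q': [8.59, 33.67, -13.53, 93.89, 9.23, 53.64, -102.69]}
rel m [-0.0013  0.0008  0.0403  0.0402]
```

View pics/w9.png

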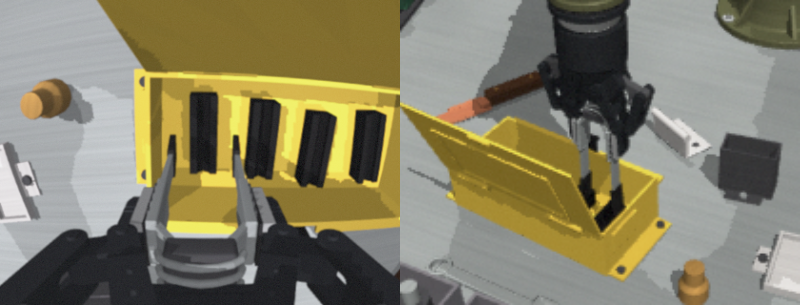

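Tips at (172,145) and (237,145) straddle insert 0 at (204,130); descend and squeeze.

>>> carry_out(
  steps=[
    [-0.001, 0.001, 0.01, 0],
    [-0.001, 0.001, 0.02, 0],
    [-0.001, 0.001, 0.03, 0],
    [-0.001, 0.001, 0.036, 0],
    [-0.001, 0.001, 0.039, 0],
    [-0.001, 0.001, 0.039, 0],
    [-0.001, 0.001, 0.039, 0],
  ],
)

```text
time_s: 20.5
tcp_pos: [619.9, -29.0, 97.9]
tcp_rot: [-180.0, -0.0, -4.5]
wrist_force: [-0.6, -0.1, -1.7]
gripper_width: 0.525
finger_force: 9.0
```

>>> carry_out(
  steps=[
    [0, 0, 0, 0],
    [0, 0, 0, 0],
    [0, 0, 0, 0],
    [0, 0, 0, 0],
    [0, 0, 0, 0],
    [0, 0, 0, 0],
  ],
  claw=0.38,
  force=50,
)

```text
time_s: 21.1
tcp_pos: [620.0, -29.1, 98.1]
tcp_rot: [-180.0, -0.0, -4.5]
wrist_force: [0.2, -0.4, 0.5]
gripper_width: 0.472
finger_force: 52.3
```

>>> carry_out(
  steps=[
    [0, 0, -0.004, 0],
    [0, 0, -0.012, 0],
    [0, 0, -0.03, 0],
    [0, 0, -0.055, 0],
    [0, 0, -0.085, 0],
    [0, 0, -0.11, 0],
    [0, 0, -0.12, 0],
    [0, 0, -0.12, 0],
  ],
)

```text
time_s: 21.9
tcp_pos: [620.4, -29.1, 219.3]
tcp_rot: [-180.0, -0.2, -4.5]
wrist_force: [-0.2, 0.1, -1.9]
gripper_width: 0.469
finger_force: 52.3
```

Run:
```python
from h import *
st();rel(561.7,347.7,217,5.6)
p,d=camera("wrist");cv2.imwrite("pics/w10.png",p)
```

```text
{'time_s': 21.9, 'tcp_pos': [620.35, -29.12, 219.31], 'tcp_rot': [-179.99, -0.16, -4.49], 'wrist_force': [-0.19, 0.15, -1.88], 'gripper_width': 0.47, 'finger_force': 52.27, 'q': [9.2, 29.19, -14.28, 87.81, 7.73, 63.8, -101.23]}
rel m [-8.800e-02 -3.711e-01  2.300e-03 -1.009e+01]
```

>>> carry_out(
  steps=[
    [-0.005, -0.015, 0, 0],
    [-0.012, -0.045, 0, -1],
    [-0.02, -0.08, 0, -2],
    [-0.03, -0.12, 0, -3],
    [-0.04, -0.16, 0, -4],
    [-0.05, -0.2, 0, -5],
    [-0.06, -0.24, 0, -6],
    [-0.07, -0.28, 0, -7],
    [-0.078, -0.315, 0, -8],
    [-0.083, -0.345, 0, -9],
    [-0.087, -0.364, 0, -10],
    [-0.088, -0.371, 0, -10],
    [-0.088, -0.371, 0, -10],
    [-0.088, -0.371, 0.04, -10],
    [-0.088, -0.371, 0.07, -10],
    [-0.088, -0.371, 0.09, -10],
    [-0.088, -0.371, 0.095, -10],
    [-0.088, -0.371, 0.095, -10],
    [-0.088, -0.371, 0.095, -10],
  ],
)

```text
time_s: 23.85
tcp_pos: [562.0, 347.2, 124.1]
tcp_rot: [-180.0, -0.1, 5.4]
wrist_force: [-0.7, 0.1, -2.4]
gripper_width: 0.472
finger_force: 52.2
```

Run:
```python
from h import *
st();c=calibration("wrist");p,d=camera("wrist");cv2.imwrite("pics/w11.png",cv2.resize(p[40:400,60:500],(733,600)));np.savez("w11.npz",p=p,d=d,K=c["intrinsics"],P=c["pose"])
W=fcloud(c,d);m=(abs(W[...,0]-569)<58)&(abs(W[...,1]-276)<106)&(W[...,2]>9)&(W[...,2]<16);print("tray",m.sum(),rect(W[m]))
rel(561.7,347.7,98,5.6)
```

```text
{'time_s': 23.85, 'tcp_pos': [562.03, 347.21, 124.13], 'tcp_rot': [-179.97, -0.1, 5.44], 'wrist_force': [-0.73, 0.1, -2.41], 'gripper_width': 0.47, 'finger_force': 52.25, 'q': [-23.86, 37.78, -17.33, 88.24, 12.78, 55.82, -129.52]}
tray 4160 (array([568.1, 277.2]), array([ 93.4, 196.7]), 5.9)
rel m [-3.000e-04 -1.000e-04  2.640e-02 -1.378e-01]
```

View pics/w11.png

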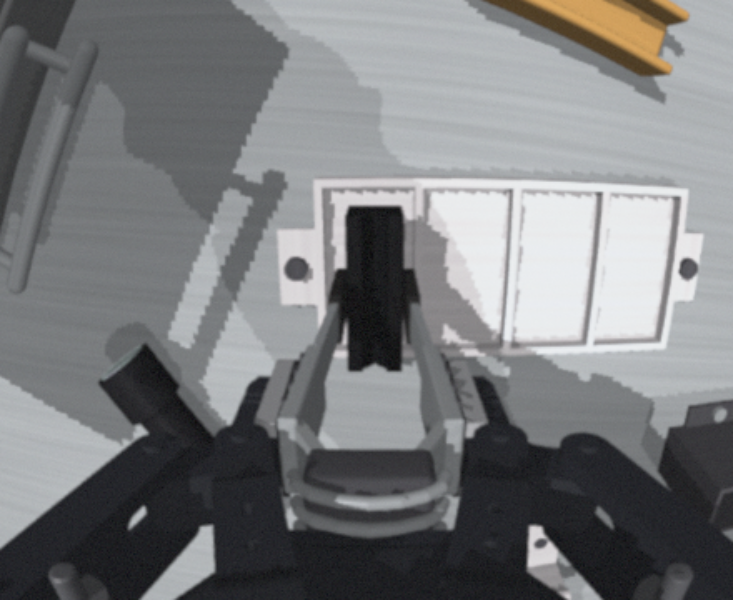

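Insert 0 hangs level, groove up, over bay 3 (bay at (370,265), insert at (375,290)). Lower it.

>>> carry_out(
  steps=[
    [0, -0.001, 0.008, 0],
    [0, -0.001, 0.015, 0],
    [0, -0.001, 0.02, 0],
    [0, -0.001, 0.023, 0],
    [0, -0.001, 0.0245, 0],
    [0, -0.001, 0.0255, 0],
    [0, -0.001, 0.0255, 0],
    [0, -0.001, 0.0255, 0],
  ],
)

```text
time_s: 24.7
tcp_pos: [561.1, 348.6, 97.7]
tcp_rot: [-180.0, -0.0, 5.5]
wrist_force: [-0.1, -1.7, 2.4]
gripper_width: 0.471
finger_force: 53.0
```

```bash
python3 -c "
from h import *
st()"
```

```text
{'time_s': 24.7, 'tcp_pos': [561.08, 348.6, 97.66], 'tcp_rot': [-180.0, -0.03, 5.51], 'wrist_force': [-0.11, -1.74, 2.43], 'gripper_width': 0.47, 'finger_force': 53.02, 'q': [-24.23, 39.37, -16.94, 89.73, 13.42, 52.88, -130.15]}
```

>>> carry_out(
  steps=[
    [0, 0, 0, 0],
    [0, 0, 0, 0],
    [0, 0, 0, 0],
    [0, 0, 0, 0],
    [0, 0, 0, 0],
    [0, 0, -0.01, 0],
    [0, 0, -0.03, 0],
    [0, 0, -0.06, 0],
    [0, 0, -0.1, 0],
    [0, 0, -0.12, 0],
    [0, 0, -0.12, 0],
  ],
  claw=0.525,
)

```text
time_s: 25.8
tcp_pos: [562.3, 349.9, 222.0]
tcp_rot: [-179.8, -0.4, 5.5]
wrist_force: [0.3, 0.1, -1.7]
gripper_width: 0.524
finger_force: 9.0
```

Run:
```python
from h import *
st();c=calibration("wrist");p,d=camera("wrist");cv2.imwrite("pics/w12.png",cv2.resize(p[40:400,60:500],(733,600)))
W=fcloud(c,d);m=(abs(W[...,0]-561)<50)&(abs(W[...,1]-348)<22)&(W[...,2]>20)&(W[...,2]<34);print("insert",m.sum(),rect(W[m]),np.nanmedian(W[m][:,2]))
rel(611,-80,217,-7.3)
```

```text
{'time_s': 25.8, 'tcp_pos': [562.27, 349.94, 221.96], 'tcp_rot': [-179.79, -0.37, 5.51], 'wrist_force': [0.31, 0.07, -1.66], 'gripper_width': 0.52, 'finger_force': 8.97, 'q': [-23.52, 32.99, -18.45, 80.94, 10.79, 67.38, -127.76]}
insert 1370 (array([561.3, 347.7]), array([70.8, 23.7]), 6.2) 27.342307987608166
rel m [8.10000e-03 4.32000e-01 2.40000e-03 1.28176e+01]
```

>>> carry_out(
  steps=[
    [0, 0.02, 0, 0],
    [0.001, 0.055, 0, 1],
    [0.002, 0.1, 0, 3],
    [0.003, 0.145, 0, 5],
    [0.004, 0.19, 0, 7],
    [0.005, 0.235, 0, 9],
    [0.006, 0.28, 0, 11],
    [0.007, 0.325, 0, 12.8],
    [0.008, 0.37, 0, 12.8],
    [0.0085, 0.405, 0, 12.8],
    [0.0085, 0.425, 0, 12.8],
    [0.0085, 0.431, 0, 12.8],
    [0.0085, 0.431, 0, 12.8],
    [0.0085, 0.431, 0.03, 12.8],
    [0.0085, 0.431, 0.06, 12.8],
    [0.0085, 0.431, 0.075, 12.8],
    [0.0085, 0.431, 0.08, 12.8],
    [0.0085, 0.431, 0.08, 12.8],
    [0.0085, 0.431, 0.08, 12.8],
  ],
)

```text
time_s: 27.75
tcp_pos: [611.4, -78.5, 138.2]
tcp_rot: [-180.0, -0.1, -7.2]
wrist_force: [0.1, -0.7, -1.8]
gripper_width: 0.524
finger_force: 9.0
```

Run:
```python
from h import *
st();c=calibration("wrist");p,d=camera("wrist")
W=fcloud(c,d);m=(abs(W[...,0]-611)<45)&(abs(W[...,1]+80)<20)&(W[...,2]>20)&(W[...,2]<34)&(p.max(2)<60);print("insert",m.sum(),rect(W[m]),np.nanmedian(W[m][:,2]))
rel(611,-80,98,-7.3)
```

```text
{'time_s': 27.75, 'tcp_pos': [611.4, -78.47, 138.17], 'tcp_rot': [-179.97, -0.07, -7.21], 'wrist_force': [0.11, -0.7, -1.79], 'gripper_width': 0.52, 'finger_force': 8.97, 'q': [12.9, 33.06, -12.71, 94.67, 8.6, 53.15, -100.18]}
insert 1923 (array([611.5, -79.4]), array([21.5, 68.9]), 83.4) 26.92324175348898
rel m [-0.0004  0.0012  0.0404  0.0666]
```

>>> carry_out(
  steps=[
    [0, 0.001, 0.01, 0],
    [0, 0.001, 0.02, 0],
    [0, 0.001, 0.03, 0],
    [0, 0.001, 0.037, 0],
    [0, 0.001, 0.04, 0],
    [0, 0.001, 0.04, 0],
    [0, 0.001, 0.04, 0],
  ],
)

```text
time_s: 28.5
tcp_pos: [610.9, -80.5, 97.4]
tcp_rot: [-180.0, -0.0, -7.3]
wrist_force: [-0.5, 0.7, -1.7]
gripper_width: 0.525
finger_force: 9.0
```

>>> carry_out(
  steps=[
    [0, 0, 0, 0],
    [0, 0, 0, 0],
    [0, 0, 0, 0],
    [0, 0, 0, 0],
    [0, 0, 0, 0],
    [0, 0, 0, 0],
    [0, 0, -0.004, 0],
    [0, 0, -0.012, 0],
    [0, 0, -0.03, 0],
    [0, 0, -0.055, 0],
    [0, 0, -0.085, 0],
    [0, 0, -0.11, 0],
    [0, 0, -0.12, 0],
    [0, 0, -0.12, 0],
  ],
  claw=0.38,
)

```text
time_s: 29.9
tcp_pos: [611.3, -80.6, 218.8]
tcp_rot: [-180.0, -0.2, -7.3]
wrist_force: [-0.2, -0.3, -2.2]
gripper_width: 0.469
finger_force: 51.6
```

Run:
```python
from h import *
st();rel(566,300.5,217,5.7)
```

```text
{'time_s': 29.9, 'tcp_pos': [611.35, -80.56, 218.84], 'tcp_rot': [-180.0, -0.17, -7.29], 'wrist_force': [-0.21, -0.31, -2.23], 'gripper_width': 0.47, 'finger_force': 51.62, 'q': [13.53, 28.76, -13.39, 88.58, 7.18, 63.33, -98.76]}
rel m [-9.33000e-02 -3.72200e-01  1.80000e-03 -1.29857e+01]
```

>>> carry_out(
  steps=[
    [-0.005, -0.015, 0, 0],
    [-0.012, -0.045, 0, -1],
    [-0.02, -0.08, 0, -2],
    [-0.03, -0.12, 0, -4],
    [-0.04, -0.16, 0, -6],
    [-0.05, -0.2, 0, -8],
    [-0.06, -0.24, 0, -10],
    [-0.07, -0.28, 0, -12],
    [-0.08, -0.315, 0, -13],
    [-0.087, -0.345, 0, -13],
    [-0.092, -0.364, 0, -13],
    [-0.093, -0.372, 0, -13],
    [-0.093, -0.372, 0, -13],
    [-0.093, -0.372, 0.04, -13],
    [-0.093, -0.372, 0.07, -13],
    [-0.093, -0.372, 0.09, -13],
    [-0.093, -0.372, 0.095, -13],
    [-0.093, -0.372, 0.095, -13],
    [-0.093, -0.372, 0.095, -13],
  ],
)

```text
time_s: 31.8
tcp_pos: [566.4, 299.9, 123.4]
tcp_rot: [-180.0, -0.1, 5.7]
wrist_force: [-0.1, 0.4, -2.1]
gripper_width: 0.474
finger_force: 51.6
```

Run:
```python
from h import *
st();c=calibration("wrist");p,d=camera("wrist");W=fcloud(c,d)
m=(abs(W[...,0]-566)<45)&(abs(W[...,1]-300)<14)&(W[...,2]>40)&(W[...,2]<60)&(p.max(2)<60);print("insert",m.sum(),rect(W[m]),np.nanmedian(W[m][:,2]))
rel(566,300.5,97.9,5.7)
```

```text
{'time_s': 31.8, 'tcp_pos': [566.41, 299.94, 123.42], 'tcp_rot': [-179.97, -0.09, 5.66], 'wrist_force': [-0.11, 0.44, -2.09], 'gripper_width': 0.47, 'finger_force': 51.58, 'q': [-19.71, 36.27, -17.5, 91.59, 12.72, 54.01, -125.86]}
insert 3187 (array([566.8, 299.2]), array([69.4, 28. ]), 5.4) 52.511430262582195
rel m [-0.0004 -0.0003  0.0258 -0.0191]
```

Good; set it down, open and rise.

>>> carry_out(
  steps=[
    [0, -0.001, 0.008, 0],
    [0, -0.001, 0.015, 0],
    [0, -0.001, 0.02, 0],
    [0, -0.001, 0.023, 0],
    [0, -0.001, 0.0245, 0],
    [0, -0.001, 0.0255, 0],
    [0, -0.001, 0.0255, 0],
    [0, -0.001, 0.0255, 0],
  ],
)

```text
time_s: 32.65
tcp_pos: [565.6, 301.2, 97.1]
tcp_rot: [-180.0, -0.0, 5.7]
wrist_force: [0.9, -1.7, 2.6]
gripper_width: 0.47
finger_force: 52.1
```

>>> carry_out(
  steps=[
    [0, 0, 0, 0],
    [0, 0, 0, 0],
    [0, 0, 0, 0],
    [0, 0, 0, 0],
    [0, 0, 0, 0],
    [0, 0, -0.01, 0],
    [0, 0, -0.03, 0],
    [0, 0, -0.06, 0],
    [0, 0, -0.1, 0],
    [0, 0, -0.12, 0],
    [0, 0, -0.12, 0],
    [0, 0, -0.12, 0],
  ],
  claw=0.525,
)

```text
time_s: 33.85
tcp_pos: [565.4, 301.1, 217.0]
tcp_rot: [-180.0, -0.0, 5.7]
wrist_force: [0.3, -0.2, -2.8]
gripper_width: 0.528
finger_force: 9.0
```

Run:
```python
from h import *
st();c=calibration("wrist");p,d=camera("wrist")
W=fcloud(c,d);m=(abs(W[...,0]-566)<50)&(abs(W[...,1]-300)<22)&(W[...,2]>20)&(W[...,2]<34);print("insert",m.sum(),rect(W[m]),np.nanmedian(W[m][:,2]))
rel(597.2,-130.7,218,-7.8)
```

```text
{'time_s': 33.85, 'tcp_pos': [565.37, 301.14, 217.05], 'tcp_rot': [-179.99, -0.03, 5.72], 'wrist_force': [0.34, -0.25, -2.83], 'gripper_width': 0.53, 'finger_force': 8.95, 'q': [-19.21, 31.46, -18.67, 84.64, 10.58, 65.6, -123.99]}
insert 1369 (array([564.7, 300.2]), array([70.2, 23.7]), 5.7) 27.403367806271433
rel m [-1.09000e-02  4.32600e-01 -2.00000e-03  1.35175e+01]
```

>>> carry_out(
  steps=[
    [0, 0.02, 0, 0],
    [-0.001, 0.055, 0, 1],
    [-0.002, 0.1, 0, 3],
    [-0.003, 0.145, 0, 5],
    [-0.004, 0.19, 0, 7],
    [-0.006, 0.235, 0, 9],
    [-0.007, 0.28, 0, 11],
    [-0.008, 0.325, 0, 13],
    [-0.009, 0.37, 0, 13.5],
    [-0.01, 0.405, 0, 13.5],
    [-0.011, 0.425, 0, 13.5],
    [-0.011, 0.432, 0, 13.5],
    [-0.011, 0.432, 0, 13.5],
    [-0.011, 0.432, 0.03, 13.5],
    [-0.011, 0.432, 0.06, 13.5],
    [-0.011, 0.432, 0.075, 13.5],
    [-0.011, 0.432, 0.08, 13.5],
    [-0.011, 0.432, 0.08, 13.5],
    [-0.011, 0.432, 0.08, 13.5],
  ],
)

```text
time_s: 35.8
tcp_pos: [598.3, -128.8, 137.7]
tcp_rot: [-180.0, -0.1, -7.7]
wrist_force: [0.1, -0.6, -1.7]
gripper_width: 0.526
finger_force: 9.0
```

Run:
```python
from h import *
st();c=calibration("wrist");p,d=camera("wrist")
W=fcloud(c,d);m=(abs(W[...,0]-597)<45)&(abs(W[...,1]+130)<20)&(W[...,2]>20)&(W[...,2]<34)&(p.max(2)<60);print("insert",m.sum(),rect(W[m]),np.nanmedian(W[m][:,2]))
rel(597.2,-130.7,98,-7.8)
```

```text
{'time_s': 35.8, 'tcp_pos': [598.26, -128.75, 137.67], 'tcp_rot': [-179.98, -0.07, -7.71], 'wrist_force': [0.15, -0.65, -1.73], 'gripper_width': 0.53, 'finger_force': 8.95, 'q': [17.53, 32.71, -12.32, 95.42, 8.31, 52.68, -95.65]}
insert 1917 (array([ 597.6, -131.4]), array([21.5, 69.2]), 81.9) 26.852857992234533
rel m [-0.0009  0.0018  0.0399  0.0669]
```

>>> carry_out(
  steps=[
    [-0.001, 0.002, 0.01, 0],
    [-0.001, 0.002, 0.02, 0],
    [-0.001, 0.002, 0.03, 0],
    [-0.001, 0.002, 0.037, 0],
    [-0.001, 0.002, 0.04, 0],
    [-0.001, 0.002, 0.04, 0],
    [-0.001, 0.002, 0.04, 0],
  ],
)

```text
time_s: 36.55
tcp_pos: [596.6, -131.5, 96.9]
tcp_rot: [-180.0, -0.0, -7.8]
wrist_force: [0.2, 0.4, -1.5]
gripper_width: 0.525
finger_force: 8.9
```

>>> carry_out(
  steps=[
    [0, 0, 0, 0],
    [0, 0, 0, 0],
    [0, 0, 0, 0],
    [0, 0, 0, 0],
    [0, 0, 0, 0],
    [0, 0, 0, 0],
    [0, 0, -0.004, 0],
    [0, 0, -0.012, 0],
    [0, 0, -0.03, 0],
    [0, 0, -0.055, 0],
    [0, 0, -0.085, 0],
    [0, 0, -0.11, 0],
    [0, 0, -0.12, 0],
    [0, 0, -0.12, 0],
  ],
  claw=0.38,
)

```text
time_s: 37.95
tcp_pos: [597.0, -131.6, 218.3]
tcp_rot: [180.0, -0.2, -7.8]
wrist_force: [0.0, -0.3, -2.3]
gripper_width: 0.473
finger_force: 51.3
```

Run:
```python
from h import *
st();rel(570.7,252.8,217,5.7)
```

```text
{'time_s': 37.95, 'tcp_pos': [596.96, -131.63, 218.33], 'tcp_rot': [179.99, -0.17, -7.79], 'wrist_force': [0.02, -0.28, -2.33], 'gripper_width': 0.47, 'finger_force': 51.27, 'q': [18.27, 28.3, -13.0, 89.47, 6.9, 62.85, -94.15]}
rel m [-7.81000e-02 -3.77300e-01  1.30000e-03 -1.34858e+01]
```

>>> carry_out(
  steps=[
    [-0.004, -0.015, 0, 0],
    [-0.01, -0.045, 0, -1],
    [-0.017, -0.08, 0, -2],
    [-0.025, -0.12, 0, -4],
    [-0.033, -0.16, 0, -6],
    [-0.041, -0.2, 0, -8],
    [-0.05, -0.24, 0, -10],
    [-0.058, -0.28, 0, -12],
    [-0.066, -0.315, 0, -13.5],
    [-0.072, -0.345, 0, -13.5],
    [-0.077, -0.367, 0, -13.5],
    [-0.078, -0.377, 0, -13.5],
    [-0.078, -0.377, 0, -13.5],
    [-0.078, -0.377, 0.04, -13.5],
    [-0.078, -0.377, 0.07, -13.5],
    [-0.078, -0.377, 0.09, -13.5],
    [-0.078, -0.377, 0.095, -13.5],
    [-0.078, -0.377, 0.095, -13.5],
    [-0.078, -0.377, 0.095, -13.5],
  ],
)

```text
time_s: 39.85
tcp_pos: [570.8, 252.2, 122.9]
tcp_rot: [-180.0, -0.1, 5.7]
wrist_force: [-0.5, -0.1, -1.8]
gripper_width: 0.466
finger_force: 51.2
```

Run:
```python
from h import *
st();c=calibration("wrist");p,d=camera("wrist");W=fcloud(c,d)
m=(abs(W[...,0]-570)<45)&(abs(W[...,1]-252)<14)&(W[...,2]>40)&(W[...,2]<60)&(p.max(2)<60);print("insert",m.sum(),rect(W[m]),np.nanmedian(W[m][:,2]))
rel(570.7,252.8,97.4,5.7)
```

```text
{'time_s': 39.85, 'tcp_pos': [570.84, 252.16, 122.86], 'tcp_rot': [-179.98, -0.08, 5.66], 'wrist_force': [-0.46, -0.06, -1.83], 'gripper_width': 0.47, 'finger_force': 51.24, 'q': [-15.42, 34.98, -17.55, 94.39, 12.61, 52.49, -122.02]}
insert 3207 (array([572.3, 251.1]), array([69.3, 27.9]), 6.1) 52.526130373928424
rel m [-0.0002 -0.0003  0.0258 -0.0208]
```

>>> carry_out(
  steps=[
    [-0.001, -0.001, 0.008, 0],
    [-0.001, -0.001, 0.015, 0],
    [-0.001, -0.001, 0.02, 0],
    [-0.001, -0.001, 0.023, 0],
    [-0.001, -0.001, 0.0245, 0],
    [-0.001, -0.001, 0.0255, 0],
    [-0.001, -0.001, 0.0255, 0],
    [-0.001, -0.001, 0.0255, 0],
  ],
)

```text
time_s: 40.7
tcp_pos: [569.1, 253.4, 96.6]
tcp_rot: [180.0, -0.0, 5.7]
wrist_force: [-0.2, -0.3, 1.7]
gripper_width: 0.472
finger_force: 51.7
```

>>> carry_out(
  steps=[
    [0, 0, 0, 0],
    [0, 0, 0, 0],
    [0, 0, 0, 0],
    [0, 0, 0, 0],
    [0, 0, 0, 0],
    [0, 0, -0.01, 0],
    [0, 0, -0.03, 0],
    [0, 0, -0.06, 0],
    [0, 0, -0.1, 0],
    [0, 0, -0.12, 0],
    [0, 0, -0.12, 0],
    [0, 0, -0.12, 0],
  ],
  claw=0.525,
)

```text
time_s: 41.9
tcp_pos: [568.8, 253.3, 216.4]
tcp_rot: [-180.0, -0.0, 5.7]
wrist_force: [-0.3, 0.7, -1.3]
gripper_width: 0.529
finger_force: 8.9
```

Run:
```python
from h import *
st();c=calibration("wrist");p,d=camera("wrist")
W=fcloud(c,d);m=(abs(W[...,0]-570)<50)&(abs(W[...,1]-252)<22)&(W[...,2]>20)&(W[...,2]<34);print("insert",m.sum(),rect(W[m]),np.nanmedian(W[m][:,2]))
rel(594.7,-187.8,218,-2.7)
```

```text
{'time_s': 41.9, 'tcp_pos': [568.79, 253.33, 216.42], 'tcp_rot': [-180.0, -0.02, 5.72], 'wrist_force': [-0.25, 0.66, -1.28], 'gripper_width': 0.53, 'finger_force': 8.94, 'q': [-14.79, 29.9, -18.83, 87.62, 10.31, 64.17, -120.06]}
insert 1408 (array([568.8, 252.8]), array([70.3, 23.9]), 6.1) 27.278016808223754
rel m [-1.7700e-02  4.4130e-01 -2.6000e-03  8.4194e+00]
```

>>> carry_out(
  steps=[
    [0, 0.02, -0.001, 0],
    [-0.001, 0.055, -0.001, 1],
    [-0.003, 0.1, -0.001, 2],
    [-0.005, 0.145, -0.001, 3],
    [-0.007, 0.19, -0.001, 4],
    [-0.009, 0.235, -0.001, 5],
    [-0.011, 0.28, -0.001, 6],
    [-0.013, 0.325, -0.001, 7],
    [-0.015, 0.37, -0.001, 8],
    [-0.017, 0.41, -0.001, 8.4],
    [-0.018, 0.435, -0.001, 8.4],
    [-0.018, 0.441, -0.001, 8.4],
    [-0.018, 0.441, -0.001, 8.4],
    [-0.018, 0.441, 0.03, 8.4],
    [-0.018, 0.441, 0.06, 8.4],
    [-0.018, 0.441, 0.074, 8.4],
    [-0.018, 0.441, 0.079, 8.4],
    [-0.018, 0.441, 0.079, 8.4],
    [-0.018, 0.441, 0.079, 8.4],
  ],
)

```text
time_s: 43.85
tcp_pos: [595.7, -186.3, 138.1]
tcp_rot: [-180.0, -0.1, -2.6]
wrist_force: [0.8, 0.1, -1.4]
gripper_width: 0.526
finger_force: 8.9
```

Run:
```python
from h import *
st();c=calibration("wrist");p,d=camera("wrist")
W=fcloud(c,d);m=(abs(W[...,0]-595)<45)&(abs(W[...,1]+188)<20)&(W[...,2]>20)&(W[...,2]<34)&(p.max(2)<60);print("insert",m.sum(),rect(W[m]),np.nanmedian(W[m][:,2]))
rel(594.7,-187.8,98,-2.7)
```

```text
{'time_s': 43.85, 'tcp_pos': [595.69, -186.29, 138.11], 'tcp_rot': [-179.99, -0.07, -2.62], 'wrist_force': [0.79, 0.09, -1.36], 'gripper_width': 0.53, 'finger_force': 8.94, 'q': [23.26, 33.72, -13.32, 93.42, 9.09, 53.85, -85.87]}
insert 1939 (array([ 595.2, -189. ]), array([21.9, 69.3]), 87.1) 26.890002540723287
rel m [-0.001   0.0012  0.0404  0.0591]
```

>>> carry_out(
  steps=[
    [-0.001, 0.0015, 0.01, 0],
    [-0.001, 0.0015, 0.02, 0],
    [-0.001, 0.0015, 0.03, 0],
    [-0.001, 0.0015, 0.037, 0],
    [-0.001, 0.0015, 0.04, 0],
    [-0.001, 0.0015, 0.04, 0],
    [-0.001, 0.0015, 0.04, 0],
  ],
)

```text
time_s: 44.6
tcp_pos: [594.2, -188.6, 97.4]
tcp_rot: [-180.0, -0.0, -2.7]
wrist_force: [0.1, 1.0, -0.5]
gripper_width: 0.526
finger_force: 8.9
```

>>> carry_out(
  steps=[
    [0, 0, 0, 0],
    [0, 0, 0, 0],
    [0, 0, 0, 0],
    [0, 0, 0, 0],
    [0, 0, 0, 0],
    [0, 0, 0, 0],
    [0, 0, -0.004, 0],
    [0, 0, -0.012, 0],
    [0, 0, -0.03, 0],
    [0, 0, -0.055, 0],
    [0, 0, -0.085, 0],
    [0, 0, -0.11, 0],
    [0, 0, -0.12, 0],
    [0, 0, -0.12, 0],
  ],
  claw=0.38,
)

```text
time_s: 46.0
tcp_pos: [594.6, -188.7, 218.9]
tcp_rot: [180.0, -0.2, -2.7]
wrist_force: [0.6, -0.2, -2.3]
gripper_width: 0.47
finger_force: 50.7
```

Run:
```python
from h import *
st();rel(575.5,205.0,217,5.7)
```

```text
{'time_s': 46.0, 'tcp_pos': [594.62, -188.72, 218.86], 'tcp_rot': [179.96, -0.17, -2.68], 'wrist_force': [0.64, -0.18, -2.27], 'gripper_width': 0.47, 'finger_force': 50.67, 'q': [23.94, 29.44, -14.03, 87.41, 7.64, 63.91, -84.37]}
rel m [-3.7500e-02 -3.9240e-01  1.9000e-03 -8.3834e+00]
```

>>> carry_out(
  steps=[
    [-0.001, -0.015, 0, 0],
    [-0.004, -0.045, 0, -1],
    [-0.008, -0.08, 0, -2],
    [-0.012, -0.12, 0, -3],
    [-0.016, -0.16, 0, -4],
    [-0.02, -0.2, 0, -5],
    [-0.024, -0.24, 0, -6],
    [-0.028, -0.28, 0, -7],
    [-0.032, -0.32, 0, -8],
    [-0.035, -0.355, 0, -8.4],
    [-0.037, -0.382, 0, -8.4],
    [-0.038, -0.392, 0, -8.4],
    [-0.038, -0.392, 0, -8.4],
    [-0.038, -0.392, 0.04, -8.4],
    [-0.038, -0.392, 0.07, -8.4],
    [-0.038, -0.392, 0.09, -8.4],
    [-0.038, -0.392, 0.095, -8.4],
    [-0.038, -0.392, 0.095, -8.4],
    [-0.038, -0.392, 0.095, -8.4],
  ],
)

```text
time_s: 47.9
tcp_pos: [575.1, 204.3, 123.3]
tcp_rot: [-180.0, -0.1, 5.7]
wrist_force: [-0.0, -0.4, -2.6]
gripper_width: 0.47
finger_force: 50.8
```

Run:
```python
from h import *
st();c=calibration("wrist");p,d=camera("wrist");W=fcloud(c,d)
m=(abs(W[...,0]-575)<45)&(abs(W[...,1]-204)<14)&(W[...,2]>40)&(W[...,2]<60)&(p.max(2)<60);print("insert",m.sum(),rect(W[m]),np.nanmedian(W[m][:,2]))
rel(575.5,205,97.9,5.7)
```

```text
{'time_s': 47.9, 'tcp_pos': [575.08, 204.27, 123.33], 'tcp_rot': [-179.99, -0.09, 5.66], 'wrist_force': [-0.04, -0.35, -2.61], 'gripper_width': 0.47, 'finger_force': 50.82, 'q': [-11.01, 33.88, -17.51, 96.58, 12.42, 51.37, -117.85]}
insert 3170 (array([576.5, 203.5]), array([69.2, 28.1]), 3.6) 52.39570396406536
rel m [ 0.0004 -0.0004  0.0257 -0.0233]
```

>>> carry_out(
  steps=[
    [0, -0.001, 0.008, 0],
    [0, -0.001, 0.015, 0],
    [0, -0.001, 0.02, 0],
    [0, -0.001, 0.023, 0],
    [0, -0.001, 0.0245, 0],
    [0, -0.001, 0.0255, 0],
    [0, -0.001, 0.0255, 0],
    [0, -0.001, 0.0255, 0],
  ],
)

```text
time_s: 48.75
tcp_pos: [574.3, 205.7, 97.1]
tcp_rot: [-180.0, -0.0, 5.7]
wrist_force: [-0.9, -0.3, 1.6]
gripper_width: 0.471
finger_force: 51.2
```

>>> carry_out(
  steps=[
    [0, 0, 0, 0],
    [0, 0, 0, 0],
    [0, 0, 0, 0],
    [0, 0, 0, 0],
    [0, 0, 0, 0],
    [0, 0, -0.01, 0],
    [0, 0, -0.03, 0],
    [0, 0, -0.06, 0],
    [0, 0, -0.1, 0],
    [0, 0, -0.12, 0],
    [0, 0, -0.12, 0],
    [0, 0, -0.12, 0],
  ],
  claw=0.525,
)

```text
time_s: 49.95
tcp_pos: [574.1, 205.6, 217.0]
tcp_rot: [-180.0, -0.0, 5.7]
wrist_force: [-0.9, -0.2, -2.0]
gripper_width: 0.524
finger_force: 8.9
```

Run:
```python
from h import *
st();c=calibration("wrist");p,d=camera("wrist")
W=fcloud(c,d);m=(abs(W[...,0]-575)<50)&(abs(W[...,1]-204)<22)&(W[...,2]>20)&(W[...,2]<34);print("insert",m.sum(),rect(W[m]),np.nanmedian(W[m][:,2]))
cv2.imwrite("pics/w20.png",p)
rel(459.3,106.2,218,6.7)
```

```text
{'time_s': 49.95, 'tcp_pos': [574.07, 205.63, 217.01], 'tcp_rot': [-180.0, -0.03, 5.72], 'wrist_force': [-0.94, -0.16, -1.99], 'gripper_width': 0.52, 'finger_force': 8.93, 'q': [-10.27, 28.73, -18.85, 89.64, 10.03, 63.27, -115.76]}
insert 1404 (array([574.1, 205.2]), array([70., 24.]), 6.3) 27.279941143138416
rel m [-0.1237  0.0873 -0.002  -0.9815]
```

View pics/w20.png

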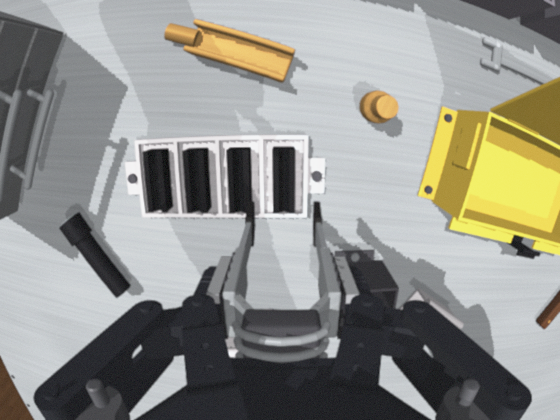

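All four inserts sit in their own bays, grooves up (at (157,180), (197,180), (240,180), (284,180)). Next, the tongs go back to the pocket.

>>> carry_out(
  steps=[
    [-0.015, 0.01, 0, 0],
    [-0.045, 0.03, 0, 0],
    [-0.08, 0.055, 0, -0.5],
    [-0.105, 0.075, 0, -1],
    [-0.12, 0.086, 0, -1],
    [-0.124, 0.088, 0, -1],
    [-0.124, 0.088, 0, -1],
    [-0.124, 0.088, 0.015, -1],
    [-0.124, 0.088, 0.03, -1],
    [-0.124, 0.088, 0.035, -1],
    [-0.124, 0.088, 0.035, -1],
    [-0.124, 0.088, 0.035, -1],
  ],
)

```text
time_s: 51.2
tcp_pos: [460.1, 106.4, 181.9]
tcp_rot: [-180.0, -0.0, 6.8]
wrist_force: [0.7, 0.2, -1.6]
gripper_width: 0.524
finger_force: 8.9
```

Run:
```python
from h import *
st();c=calibration("wrist");p,d=camera("wrist");W=fcloud(c,d)
m=(abs(W[...,0]-460)<45)&(abs(W[...,1]-104)<50)&(W[...,2]>62)&(W[...,2]<76);print(m.sum(),rect(W[m]))
m=(abs(W[...,0]-460)<25)&(abs(W[...,1]-104)<50)&(W[...,2]>90)&(W[...,2]<125)&(p.max(2)<70);print(m.sum(),W[m].min(0),W[m].max(0))
cv2.imwrite("pics/w21.png",cv2.resize(p[100:400,120:480],(720,600)))
rel(459.7,104.9,87,6.8)
```

```text
{'time_s': 51.2, 'tcp_pos': [460.07, 106.41, 181.93], 'tcp_rot': [-179.98, -0.0, 6.75], 'wrist_force': [0.68, 0.21, -1.58], 'gripper_width': 0.52, 'finger_force': 8.93, 'q': [-1.48, 19.17, -19.46, 112.36, 8.21, 49.77, -108.5]}
1257 (array([459.1, 105.5]), array([36.5, 73.8]), 6.8)
204 [454.78546447  81.75474341  98.94729041] [472.40480236 133.12876662 124.95109128]
rel m [-0.0006  0.0014  0.0952 -0.0549]
```

View pics/w21.png

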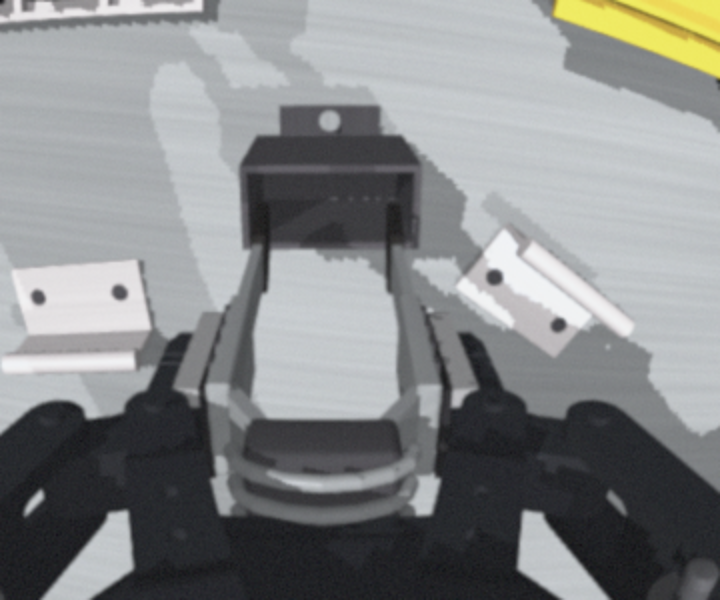

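Tips at (267,235) and (393,235) centre on the pocket mouth (244 to 418 across). Lower in two stages.

>>> carry_out(
  steps=[
    [0, 0.001, 0.008, 0],
    [0, 0.001, 0.016, 0],
    [0, 0.001, 0.024, 0],
    [0, 0.001, 0.032, 0],
    [0, 0.001, 0.04, 0],
    [0, 0.001, 0.05, 0],
    [0, 0.001, 0.06, 0],
    [0, 0.001, 0.07, 0],
    [0, 0.001, 0.078, 0],
    [0, 0.001, 0.085, 0],
    [0, 0.001, 0.089, 0],
    [0, 0.001, 0.09, 0],
    [0, 0.001, 0.09, 0],
  ],
)

```text
time_s: 52.55
tcp_pos: [459.8, 104.9, 91.8]
tcp_rot: [-180.0, -0.0, 6.7]
wrist_force: [-0.5, 0.2, -1.2]
gripper_width: 0.522
finger_force: 8.9
```

>>> carry_out(
  steps=[
    [0, 0, 0.001, 0],
    [0, 0, 0.002, 0],
    [0, 0, 0.003, 0],
    [0, 0, 0.004, 0],
    [0, 0, 0.004, 0],
  ],
)

```text
time_s: 53.05
tcp_pos: [459.7, 104.8, 87.7]
tcp_rot: [-180.0, 0.0, 6.7]
wrist_force: [-0.3, 0.2, -1.1]
gripper_width: 0.523
finger_force: 8.9
```

>>> carry_out(
  steps=[
    [0, 0, 0.0005, 0],
    [0, 0, 0.001, 0],
    [0, 0, 0.0015, 0],
    [0, 0, 0.0015, 0],
  ],
)

```text
time_s: 53.45
tcp_pos: [460.3, 104.6, 86.8]
tcp_rot: [180.0, -0.1, 6.7]
wrist_force: [0.1, -1.0, 5.3]
gripper_width: 0.53
finger_force: 7.1
```

>>> carry_out(
  steps=[
    [0, 0, 0, 0],
    [0, 0, 0, 0],
    [0, 0, 0, 0],
    [0, 0, 0, 0],
    [0, 0, 0, 0],
    [0, 0, 0, 0],
    [0, 0, 0, 0],
    [0, 0, 0, 0],
    [0, 0, -0.02, 0],
    [0, 0, -0.05, 0],
    [0, 0, -0.09, 0],
    [0, 0, -0.13, 0],
    [0, 0, -0.16, 0],
    [0, 0, -0.16, 0],
  ],
  claw=1,
)

```text
time_s: 54.85
tcp_pos: [461.7, 105.6, 250.3]
tcp_rot: [-180.0, -0.4, 6.7]
wrist_force: [-0.2, 0.5, 0.2]
gripper_width: 1.002
finger_force: 0.0
```

Run:
```python
from h import *
st();c=calibration("wrist");p,d=camera("wrist");W=fcloud(c,d)
for a,b in((62,76),(140,165)):
    m=(abs(W[...,0]-460)<45)&(abs(W[...,1]-104)<50)&(W[...,2]>a)&(W[...,2]<b);print(m.sum(),rect(W[m]),np.nanmedian(W[m][:,2]))
```

```text
{'time_s': 54.85, 'tcp_pos': [461.66, 105.55, 250.26], 'tcp_rot': [-179.96, -0.43, 6.71], 'wrist_force': [-0.19, 0.51, 0.17], 'gripper_width': 1.0, 'finger_force': 0.0, 'q': [0.02, 14.83, -20.5, 106.29, 6.04, 59.49, -106.17]}
584 (array([459.1, 105. ]), array([36.6, 74.7]), 6.9) 69.73901761565651
940 (array([459.8, 105.1]), array([19.4, 32.4]), 7.6) 148.4988884429415
```

Tongs stand upright in the pocket (top at 148.5, centred). Now go behind the lid with shut fingers.

Run:
```python
from h import *
rel(753,-120.5,260,-6.1)
```

```text
rel m [ 2.64000e-01  2.58200e-01 -1.20000e-02  1.28035e+01]
```

>>> carry_out(
  steps=[
    [0, 0, -0.03, 0],
    [0.03, 0.03, -0.04, 2],
    [0.06, 0.06, -0.04, 4],
    [0.09, 0.09, -0.04, 6],
    [0.12, 0.12, -0.04, 8],
    [0.15, 0.15, -0.04, 10],
    [0.18, 0.18, -0.04, 12],
    [0.21, 0.21, -0.04, 12.8],
    [0.24, 0.24, -0.04, 12.8],
    [0.264, 0.258, -0.04, 12.8],
    [0.264, 0.258, -0.04, 12.8],
    [0.264, 0.258, -0.01, 12.8],
    [0.264, 0.258, 0.03, 12.8],
    [0.264, 0.258, 0.06, 12.8],
    [0.264, 0.258, 0.085, 12.8],
    [0.264, 0.258, 0.085, 12.8],
    [0.264, 0.258, 0.085, 12.8],
  ],
  claw=0,
  force=30,
)

```text
time_s: 56.6
tcp_pos: [751.6, -119.9, 160.9]
tcp_rot: [-180.0, 0.1, -6.1]
wrist_force: [-0.1, -0.9, 1.3]
gripper_width: -0.0
finger_force: 0.0
```

>>> carry_out(
  steps=[
    [-0.008, 0, -0.002, 0],
    [-0.02, 0, -0.004, 0],
    [-0.03, 0, -0.004, 0],
    [-0.04, 0, -0.004, 0],
    [-0.048, 0, -0.004, 0],
    [-0.056, 0, -0.004, 0],
    [-0.064, 0, -0.004, 0],
    [-0.072, 0, -0.004, 0],
    [-0.08, 0, -0.004, 0],
    [-0.087, 0, -0.004, 0],
    [-0.094, 0, -0.004, 0],
    [-0.1, 0, -0.004, 0],
    [-0.106, 0, -0.004, 0],
    [-0.112, 0, -0.004, 0],
    [-0.118, 0, -0.004, 0],
    [-0.124, 0, -0.004, 0],
    [-0.13, 0, -0.004, 0],
    [-0.136, 0, -0.004, 0],
    [-0.142, 0, -0.004, 0],
    [-0.142, 0, -0.004, 0],
  ],
)

```text
time_s: 58.6
tcp_pos: [610.1, -105.4, 165.4]
tcp_rot: [180.0, 0.0, -6.1]
wrist_force: [-0.1, -0.3, -0.1]
gripper_width: 0.002
finger_force: 0.0
```

```bash
cat > lid.py <<'E'
from h import *
def lid(n="top"):
    p,d=camera(n);W=cloud(calibration(n),d);h,s,v=[cv2.cvtColor(p,cv2.COLOR_BGR2HSV)[...,i].astype(int) for i in range(3)]
    a=np.radians(-6.1);B=np.array([537.2,-97.4]);X=(W[...,:2]-B)@np.array([np.cos(a),np.sin(a)]);Y=(W[...,:2]-B)@np.array([-np.sin(a),np.cos(a)])
    m=(s>150)&(abs(h-28)<8)&(W[...,2]>66)&(X>-10)&(X<220)&(abs(abs(Y)-85)<25);k=np.polyfit(X[m],W[m][:,2],1);r=W[m][:,2]-np.polyval(k,X[m]);print(n,m.sum(),"slope angle",np.arctan(-k[0]),"rms",r.std(),"z",W[m][:,2].min(),W[m][:,2].max(),"x",X[m].min(),X[m].max())
E
python3 - <<'E'
from lid import *
st();lid();lid("scene")
rel(*(np.array([537.2,-97.4])+20*np.array([.9943,-.1063])),130,-6.1)
E
```

```text
{'time_s': 58.6, 'tcp_pos': [610.1, -105.43, 165.42], 'tcp_rot': [179.99, 0.02, -6.08], 'wrist_force': [-0.12, -0.35, -0.11], 'gripper_width': 0.0, 'finger_force': 0.0, 'q': [15.59, 31.77, -13.09, 92.25, 8.18, 56.95, -96.16]}
top 757 slope angle 0.5112989716843366 rms 19.906146209343657 z 66.29191493430699 252.49101490473197 x 14.5680688013196 141.57874357437947
scene 2211 slope angle 0.5523237411588776 rms 7.932412625753165 z 66.04021101221429 147.04186900188427 x 16.579244326752136 145.10497737687322
rel m [-0.0542 -0.0002  0.0354  0.0155]
```

>>> carry_out(
  steps=[
    [-0.02, 0, 0, 0],
    [-0.04, 0, 0, 0],
    [-0.053, 0, 0, 0],
    [-0.053, 0, 0, 0],
    [-0.053, 0, 0, 0],
    [-0.053, 0, 0, 0],
    [-0.053, 0, 0, 0],
    [-0.053, 0, 0, 0],
  ],
)

```text
time_s: 59.5
tcp_pos: [558.6, -99.8, 165.1]
tcp_rot: [-180.0, -0.0, -6.1]
wrist_force: [0.0, -0.3, -0.2]
gripper_width: -0.003
finger_force: 0.0
```

Run:
```python
from lid import *
st();lid();lid("scene");c=calibration("wrist");p,d=camera("wrist");q,_=camera("scene")
cv2.imwrite("pics/w22.png",np.hstack([cv2.resize(p,(400,300)),cv2.resize(q[100:300,130:397],(400,300))]))
```

```text
{'time_s': 59.5, 'tcp_pos': [558.65, -99.83, 165.1], 'tcp_rot': [-179.99, -0.0, -6.08], 'wrist_force': [0.02, -0.32, -0.21], 'gripper_width': -0.0, 'finger_force': 0.0, 'q': [16.56, 27.59, -13.44, 100.3, 7.73, 53.01, -96.15]}
top 1040 slope angle 0.08408969111091734 rms 10.742122736509133 z 68.22749371583495 251.76981633403852 x 1.976423725591877 140.32758292457297
scene 1734 slope angle 0.07287213299120311 rms 1.6195370764016261 z 66.26150378598447 85.68941798742526 x 1.4141593484315877 144.69476955915366
```

View pics/w22.png

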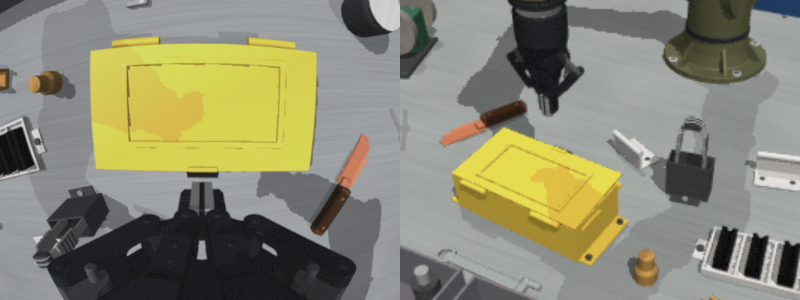

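The lid has come down and rests on the latch nose (lip about 10 mm up). Press down near the front.

>>> carry_out(
  steps=[
    [0, 0, 0.03, 0],
    [0, 0, 0.055, 0],
    [0, 0, 0.07, 0],
    [0, 0, 0.076, 0],
    [0, 0, 0.079, 0],
    [0, 0, 0.081, 0],
    [0, 0, 0.083, 0],
    [0, 0, 0.085, 0],
    [0, 0, 0.087, 0],
    [0, 0, 0.089, 0],
    [0, 0, 0.09, 0],
    [0, 0, 0.091, 0],
    [0, 0, 0.092, 0],
    [0, 0, 0.093, 0],
    [0, 0, 0.093, 0],
  ],
)

```text
time_s: 61.2
tcp_pos: [558.2, -99.9, 73.9]
tcp_rot: [180.0, -0.0, -6.1]
wrist_force: [-4.5, 0.3, 16.8]
gripper_width: 0.004
finger_force: 8.3
```

Run:
```python
from lid import *
st();lid("scene")
```

```text
{'time_s': 61.2, 'tcp_pos': [558.22, -99.89, 73.87], 'tcp_rot': [179.98, -0.05, -6.09], 'wrist_force': [-4.5, 0.34, 16.8], 'gripper_width': 0.0, 'finger_force': 8.31, 'q': [15.37, 33.91, -11.92, 106.13, 10.16, 40.94, -98.36]}
scene 1648 slope angle 0.005741238370545363 rms 1.7089319591783603 z 66.05611014002545 79.61495408543112 x 2.832617417300964 144.8061257466586
```

Shut hard (TCP at 73.9, 17 N). Rise and check that it stays.

>>> carry_out(
  steps=[
    [0, 0, -0.01, 0],
    [0, 0, -0.04, 0],
    [-0.02, 0, -0.08, 0],
    [-0.06, 0, -0.12, 0],
    [-0.09, 0, -0.16, 0],
    [-0.09, 0, -0.18, 0],
    [-0.09, 0, -0.18, 0],
  ],
)

```text
time_s: 61.95
tcp_pos: [469.6, -90.5, 256.3]
tcp_rot: [179.9, -0.4, -6.1]
wrist_force: [0.4, 0.2, 0.4]
gripper_width: -0.004
finger_force: 0.0
```

Run:
```python
from lid import *
from horn import horn
st();lid("scene");lid("top")
q,d=camera("top");W=cloud(calibration("top"),d);U,V=np.meshgrid(np.arange(560)/.7,np.arange(420)/.7)
horn(q,W,(U>540)&(U<700)&(V>300)&(V<500)&(W[...,2]<28))
p,_=camera("wrist");s,_=camera("scene");cv2.imwrite("pics/end.png",np.hstack([cv2.resize(p,(400,300)),cv2.resize(s,(400,300))]))
```

```text
{'time_s': 61.95, 'tcp_pos': [469.58, -90.5, 256.34], 'tcp_rot': [179.95, -0.41, -6.1], 'wrist_force': [0.4, 0.21, 0.38], 'gripper_width': -0.0, 'finger_force': 0.0, 'q': [19.59, 14.63, -15.05, 105.12, 4.4, 60.4, -93.24]}
scene 1645 slope angle 0.008417366680530652 rms 1.6327120305940281 z 66.29294465101486 79.89760453231474 x 1.6795498863548064 144.26548379334452
top 1291 slope angle 0.0030670868628208305 rms 2.3436706305605948 z 66.17272061515177 82.90238125919063 x 1.6056273912379102 140.73932496273122
  return _methods._mean(a, axis=axis, dtype=dtype,
  ret = um.true_divide(
  ret = ret.dtype.type(ret / rcount)
Traceback (most recent call last):
  File "horn.py", line 13, in horn
    print("yaw",np.degrees(np.arctan2(ax[1],ax[0])),"len",e1-e0,"origin",org,"lat",lat,"handle t",th.min()-e0,th.max()-e0)
                                                                                                  ~~~~~~^^
ValueError: zero-size array to reduction operation minimum which has no identity
```

```bash
python3 -c "
from h import *
print(finish_job())"
```

```text
the job is handed in; nothing more can be done
None
```

The job is handed in (no verdict was returned): all four inserts are in their own bays groove up, the tongs are upright in their pocket, the shoe horn is flat on the table and the lid stays shut after pressing; I viewed 16 pictures, two over your limit of 14.

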